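Load a drilled specimen plate on the tipping reader tray

TASK

Take the specimen plate out of its upright stand, lay it on the sloped rest (back on the slope, foot on the lip, hole end up) and let go, then take it again another way and lower it flat, bone side up, over the rod of the tipping tray until it lies straight along the tray. Let go so that the plate's own weight tips the tray down to the reader; do not drop the plate, push the rocker or its tray with the robot, or disturb the dish, brush and jar.

Things in the scene. Friction and masses are not known exactly. Their poses are not given: they have to be found in the camera images.
- plate: Loose aluminium plate 60 mm wide (x, the way to grip it: plain side edges), 16 thick (y), 150 long (z), 0.36 kg x 0.7 to 1.35; centre of mass at z = 75. Origin: centre of its lower end face, mid thickness. +y: bone side, small glued bone within z 35 to 98 mm, |x| 20, up to 13 mm proud; -y: plain back. A 15 mm through hole along y at z = 130. Starts upright in the stand, lowest 25 mm in the slot
- plate_hole (a point): centre of the plate's hole on the plain back face (plate frame 0, -8, 130 mm); axes as the plate
- stand: Fixed grey block 100 (x) by 56 (y) by 35 mm high with a slot 63 by 19 mm, 25 mm deep, that holds the plate upright. Origin: centre of its underside on the bench; axes parallel to the standing plate's
- rest: Fixed white sloped rest, base 120 (x) by 170 (y) by 10 mm; origin: centre of the base's underside, z up. Its board, 36 mm wide (narrower than the plate, fingers straddle it), slopes at 45 degrees rising toward its -y, from the lip to 118 mm up the slope. Outward normal (0, 0.707, 0.707). The lip at the low end, 14 mm high square to the board, stops the plate's foot
- rest_seat (a point): Corner where the board's upper face meets the lip, mid width (rest frame 0, 55, 35 mm); axes as the rest. Laid home, the plate's width is along the rest's x, its z up the slope (0, -0.707, 0.707), its +y along the slope's normal, and its origin here plus 8 mm along that normal
- rocker: Fixed grey base 130 (x) by 270 mm (y -115 to 155), 12 high, origin underside below the pivot, z up; black reader dock 46 high at its +y end. Pivot axis along x, 70 mm up, carries a steel tray 40 mm wide (narrower than the plate), y -65 to 105, upper face 84 mm up when level. A counterweight at -y keeps it level (0.04 N m); load on the +y side tips that end down to the reader. Rod at y = -25 mm
- rod_foot (a point): Centre of the rod's foot on the tray's upper face; moves with the tray; axes as the rocker when level (z up the rod, y along the tray to the reader). Seated, the plate's hole point is here, the plate's z along -y (hole end away from the reader) and its +y along z; its centre of mass is then 30 mm past the pivot
- rod_tip (a point): top of the rod: 12 mm diameter, 70 mm tall, its last 10 mm tapering to a 5 mm flat; moves with the tray
- tray (a joint): angle of the tipping tray, rad: 0 = level against its stop (unloaded), 0.26 = fully tipped to the reader; turns freely, lightly damped
- dish: bystander: loose glass dish, 90 mm across, 18 mm high; origin centre underside
- brush: bystander: loose brush, about 150 mm long, lying on the bench; origin under its middle
- jar: bystander: loose amber jar with white cap, 52 mm diameter, 75 mm high; origin centre underside

How it is judged:
By the outcome, as a careful person would: the job done as asked, in the order asked, and still so for the second after the job is handed in, with the robot touching nothing.
It also fails if it takes over 67 s, if anything falls off the work surface, if the arm or the gripper's body presses on something with over 40 N, if the wrist force passes 120 N, or if a joint passes its speed limit or range.

ROBOT

A 6-joint arm with a two-finger parallel gripper is mounted at the origin on the work surface. World frame = base frame: x ahead of the robot, y to its left, z up, the work surface at z = 0. Lengths are in m, angles in degrees, forces in N, time in s.
With the tool pointing down it reaches from about 0.25 to 0.725 m from the base axis. Payload 9.7 kg.
Tool frame: the origin (TCP) lies midway between the tips of the shut fingers; the grasp point (between the pads) lies 19 mm behind it (bot.hold_point_z is the distance from the TCP to the grasp point, in m); z points along the fingers, y is the line along which they close (so a half turn about z gives the same grasp; the last joint's range is limited). The gripper opens to 85 mm and grips with 20 to 120 N. Pads are 22 mm wide; open, the fingers measure 114 mm over their backs; the gripper's body (76 mm by 85 mm) begins 54 mm behind the grasp point. The pads swing forward as they close: fully open they stand 13 mm farther back than shut.
Start: joints at [70.187, 4.979, 10.078, 95.1, 0, 90], TCP at [0.186, 0.517, 0.231] pointing down, gripper open.
Joint ranges: [-179.16, 179.16], [-48.56, 103.87], [-65.8, 70.77], [-126.05, 130.52], [-82.76, 87.17], [-180, 180]. Speed limits (degrees/s): [127.2, 127.2, 147.25, 180, 180, 180].

INTERFACE

Orientations are given as [roll, pitch, yaw] about the fixed x, y, z axes, in that order (R = Rz(yaw) Ry(pitch) Rx(roll)).
In Python, from workcell import bot gives the robot as it stands.
- The arm moves only by the tool play_rows, never from a script. Its argument "steps" is a list that holds one entry, the list of rows, each a list of 4 numbers: the shift along the tool's x, y, z in m, then the turn about the tool's z in rad. In form: [[[tx, ty, tz, yaw], ...]]. A call has exactly 5 rows; each row shifts and turns the commanded pose from where the row before left it, along the tool's axes as they then stand; what a row does not reach is not made up. A row lasts 1/12 s, in which the tool goes at most 41.7 mm and 7.16 degrees, less where a joint would pass 70% of its speed; a pose out of reach is approached as far as the arm can. A call is refused whole if a number of a shift passes 0.0417 or a number of a turn 0.125, either way. A call with a gripper value outside its range is refused whole. "gripper" is the finger opening in m, from 0 to 0.0854, set as the call begins (left out, the last holds). The fingers move at their own pace and stop on an object; "squeeze" is the grip in N (left out, the last holds). Time passes only in rows, so rows that do not move let the fingers close, or fill a call up. It gives the time, the measured TCP pose, the force, the opening and the grip force at its end, in the units of the state.
- bot.get_obs(): the state, without advancing time (a new reading comes with each control period).
- bot.camera(name): name is "side" or "top" or "wrist"; returns a dict with "img" (420x560x3 uint8, blue, green, red), "vfov" (degrees; the focal length in pixels is half the picture's height over the tangent of half this angle, whatever the lens; pixels are square), "cx", "cy" (the principal point, pixels), "xyz" and "attitude" of the camera in the world. Camera axes: x right, y down, z forward; pixel columns grow to the right and rows downward; lengths in m; the calibration is good to about 2 mm. A picture is of the moment at which its call begins. There is no depth.
- bot.job_done(): hands the job in; it is judged then, once.
The state is a dict: "time": time; "q": joint angles; "qd": joint speeds; "joint_efforts": joint torques, N m; "ee_pos": TCP position; "tcp_rot": TCP orientation; "wrist_force": force on the tool from outside, world axes, zero at the start; "torque": the same for the moment, N m; "opening": finger opening in m; "grasp_force": force on a finger pad.
Only numpy, scipy, OpenCV 4.12 (cv2) and the standard library are available. Lean on these libraries where they do the work, as an engineer would, in place of code of your own. Each camera call takes 0.05 s, during which the arm holds its last target. There are 200 camera calls.

## Working session

There is one attempt and no reset: what is moved stays moved. The work goes in short steps, Python scripts to look and compute and a tool call to move; the robot and the scene stay as the last step left them, time stands still between calls to the robot, and variables do not carry over. Pictures are saved under pics/ and viewed, at most 10 in all, crops included, and the job is handed in when it is done.

Besides the shell and the picture viewer there is one more tool, called after ">>>" as a command line: name --argument value ..., lists and objects as JSON in quotes. play_rows: Moves the arm, as the interface text tells. Its arguments: {"type":"object","properties":{"steps":{"type":"array","items":{"type":"array","items":{"type":"array","items":{"type":"number"}}}},"gripper":{"type":"number"},"squeeze":{"type":"number"}},"required":["steps"]}

```bash
mkdir -p pics; cat > h.py <<'E'
import numpy as np, cv2
from scipy.spatial.transform import Rotation as R
def load(n):
    d=np.load(f'pics/{n}.npz'); return {k:d[k] for k in d}
def snap(bot,cam,n):
    c=bot.camera(cam); np.savez(f'pics/{n}.npz',**{k:np.array(v) for k,v in c.items()}); cv2.imwrite(f'pics/{n}.png',c['img']); return c
def ray(c,u,v):
    f=210/np.tan(np.radians(float(c['vfov']))/2)
    M=R.from_euler('xyz',np.array(c['attitude']),degrees=True).as_matrix() if np.size(c['attitude'])==3 else np.array(c['attitude'])
    return np.array(c['xyz']),M@np.array([(u-float(c['cx']))/f,(v-float(c['cy']))/f,1])
def onz(c,u,v,z):
    o,d=ray(c,u,v); return o+d*(z-o[2])/d[2]
def proj(c,p):
    f=210/np.tan(np.radians(float(c['vfov']))/2)
    M=R.from_euler('xyz',np.array(c['attitude']),degrees=True).as_matrix()
    q=M.T@(np.array(p)-np.array(c['xyz'])); return np.array([f*q[0]/q[2]+float(c['cx']),f*q[1]/q[2]+float(c['cy'])])
E
python3 - <<'E'
from workcell import bot
from h import *
for n in ('top','side'):
    c=snap(bot,n,n+'0'); print(n,c['vfov'],c['cx'],c['cy'],c['xyz'],c['attitude'],[k for k in c])
print(bot.get_obs(),bot.hold_point_z)
cv2.imwrite('pics/topx.png',cv2.resize(cv2.imread('pics/top0.png'),(800,600),interpolation=cv2.INTER_CUBIC))
cv2.imwrite('pics/sidex.png',cv2.resize(cv2.imread('pics/side0.png'),(800,600),interpolation=cv2.INTER_CUBIC))
E
```

```text
top 56.34219145216774 277.3216741987965 208.4629122957795 [ 0.48872008 -0.01173768  0.92499997] [-1.72188112e+02  1.41445177e-01 -9.15298572e+01] ['img', 'vfov', 'cx', 'cy', 'xyz', 'attitude']
side 47.656928849780456 278.6492124595919 210.16516681675154 [0.55098265 0.75124774 0.743221  ] [-129.7396019    -0.58554569 -176.05193868] ['img', 'vfov', 'cx', 'cy', 'xyz', 'attitude']
{'time': 0.1, 'q': array([ 7.01855347e+01,  5.00815123e+00,  1.00400247e+01,  9.50997372e+01,
       -3.60926869e-04,  8.99998709e+01]), 'qd': array([-0.03965535, -0.11716585,  0.0954189 , -0.15282138, -0.01361733,
        0.09540113]), 'joint_efforts': array([ 1.14401464e-04, -5.21560407e+01,  4.65654981e+01,  1.59911485e-02,
       -5.87884438e-05,  8.02456725e-06]), 'ee_pos': array([0.1863702 , 0.51724807, 0.23066125]), 'tcp_rot': array([-1.79932136e+02,  3.60773675e-04,  1.60185664e+02]), 'wrist_force': array([-0.34733177, -0.17935704, -0.07039789]), 'torque': array([ 0.0231751 , -0.0292597 ,  0.02599363]), 'grasp_force': 0.0, 'opening': 0.08527411075543047} 0.0187
```

View pics/topx.png

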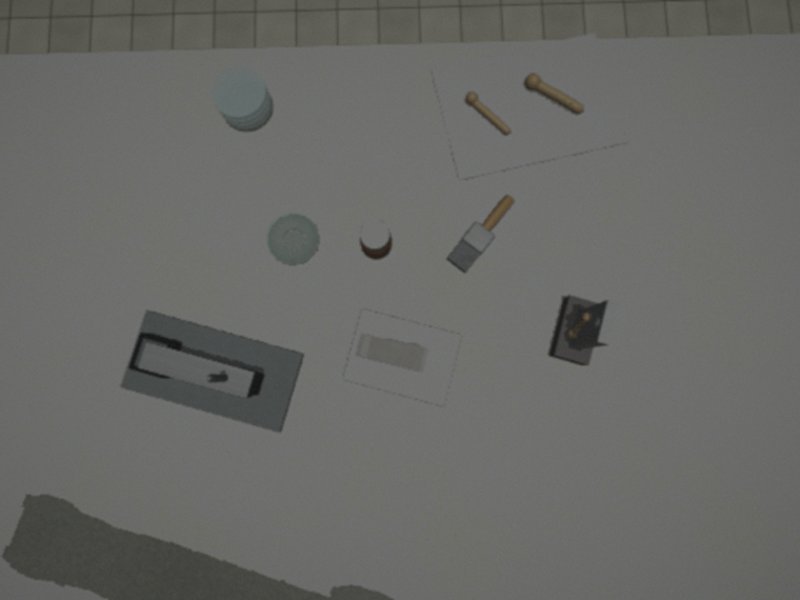

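View pics/sidex.png

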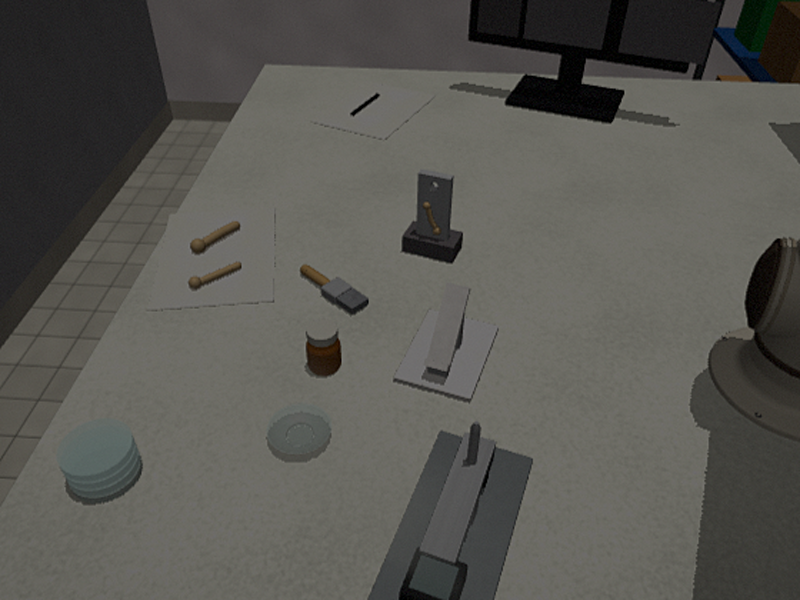

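```bash
cat >> h.py <<'E'
def refine(c,pts,w=4):
    g=cv2.GaussianBlur(cv2.cvtColor(c['img'],cv2.COLOR_BGR2GRAY).astype(np.float32),(0,0),0.8)
    P=np.array(pts,float); L=[]
    for i in range(len(P)):
        a,b=P[i],P[(i+1)%len(P)]; t=(b-a)/np.linalg.norm(b-a); n=np.array([-t[1],t[0]]); q=[];W=[]
        s=np.arange(-w,w+.01,.25)
        for k in np.linspace(.12,.88,40):
            m=a+(b-a)*k; X=(m+np.outer(s,n)).astype(np.float32)
            v=cv2.remap(g,X[:,0:1],X[:,1:2],cv2.INTER_CUBIC).ravel(); d=np.abs(np.gradient(v)); j=d.argmax(); q.append(X[j]);W.append(d[j])
        l=cv2.fitLine(np.array(q),cv2.DIST_HUBER,0,.01,.01).ravel(); L.append(l)
    out=[]
    for i in range(len(P)):
        a,b=L[i-1],L[i]; A=np.array([a[:2],-b[:2]]).T; s=np.linalg.solve(A,b[2:]-a[2:]); out.append(a[2:]+a[:2]*s[0])
    return np.array(out)
E
python3 - <<'E'
from h import *
t=load('top0'); s=load('side0')
np.set_printoptions(precision=4,suppress=True)
for nm,c,p,z in (('rockT',t,[(105,218),(212,246),(197,301),(85,271)],.012),('restT',t,[(254,216),(323,233),(311,283.5),(240,266)],.010),
  ('restS',s,np.array([(427,308),(498,326),(470,396),(395,380)])*.7,.010)):
    r=refine(c,p); w=np.array([onz(c,*q,z) for q in r]); e=np.roll(w,-1,0)-w
    print(nm,r.round(1).tolist(),'\n',w[:,:2],'len',np.linalg.norm(e,axis=1),'ang',np.degrees(np.arctan2(e[:,1],e[:,0])),'c',w.mean(0))
def enh(c,x0,y0,x1,y1,k):
    g=c['img'][y0:y1,x0:x1].astype(float); g=np.clip(g*1.9,0,255).astype(np.uint8)
    return cv2.resize(g,None,fx=k,fy=k,interpolation=cv2.INTER_CUBIC)
I=np.zeros((600,800,3),np.uint8)
def put(im,x,y): I[y:y+im.shape[0],x:x+im.shape[1]]=im
put(enh(s,275,115,335,190,4),0,0)      # stand side
put(enh(s,270,190,355,285,4),250,0)   # rest side 340x380
put(enh(t,380,200,430,260,4),600,0)  # stand top 200x240
put(enh(s,265,290,375,420,2),0,340)
put(enh(t,80,210,217,306,2),250,400)
put(enh(t,235,210,330,290,2),600,400)
cv2.imwrite('pics/comp.png',I)
E
```

```text
rockT [[102.5999984741211, 216.10000610351562], [212.89999389648438, 247.0], [196.60000610351562, 302.79998779296875], [84.0999984741211, 270.79998779296875]] 
 [[0.6071 0.3974]
 [0.5277 0.139 ]
 [0.4023 0.1766]
 [0.4812 0.4359]] len [0.2703 0.131  0.271  0.1316] ang [-107.0705  163.301    73.0658  -17.0191] c [0.5046 0.2872 0.012 ]
restT [[254.1999969482422, 215.8000030517578], [322.20001220703125, 234.39999389648438], [309.79998779296875, 283.0], [240.1999969482422, 265.70001220703125]] 
 [[ 0.5983  0.0419]
 [ 0.5503 -0.1158]
 [ 0.4396 -0.0827]
 [ 0.4831  0.0764]] len [0.1648 0.1155 0.1649 0.1203] ang [-106.9327  163.3551   74.7044  -16.6936] c [ 0.5178 -0.02    0.01  ]
restS [[301.0, 215.10000610351562], [347.8999938964844, 228.3000030517578], [328.5, 278.5], [275.20001220703125, 265.1000061035156]] 
 [[ 0.5498 -0.115 ]
 [ 0.44   -0.0768]
 [ 0.4868  0.082 ]
 [ 0.5991  0.053 ]] len [0.1162 0.1656 0.1159 0.175 ] ang [ 160.8235   73.5951  -14.5119 -106.3361] c [ 0.5189 -0.0142  0.01  ]
```

View pics/comp.png

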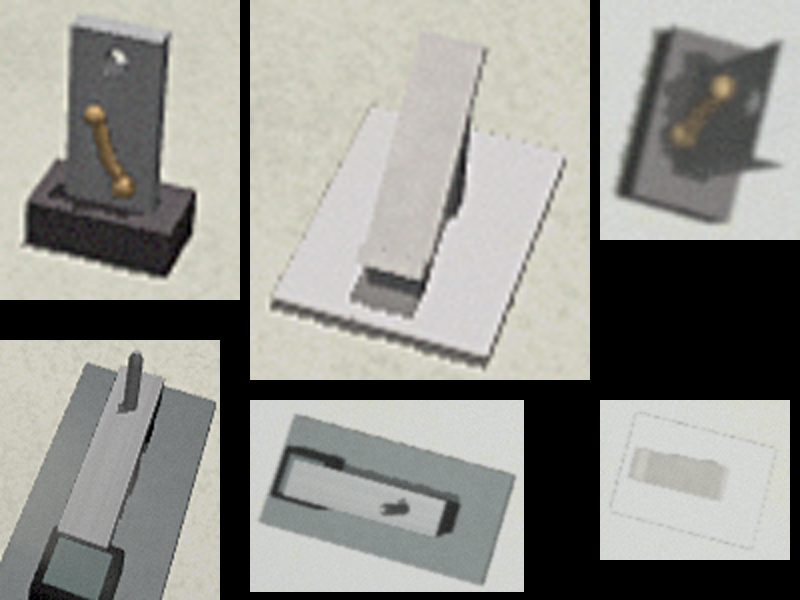

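```bash
python3 - <<'E'
from h import *
from scipy.optimize import least_squares
t=load('top0'); s=load('side0')
np.set_printoptions(precision=4,suppress=True)
pt=lambda c,l,z,off,k=4:None
S=np.array([(27,205),(168,235),(195,190),(58,160)])/4+[275,115]
r=refine(s,S,3); print(S,r)
for q in (S,r):
    w=np.array([onz(s,*a,.035) for a in q]); e=np.roll(w,-1,0)-w; print(w[:,:2],np.linalg.norm(e,axis=1),np.degrees(np.arctan2(e[:,1],e[:,0])),w.mean(0))
P=np.array([(70,28),(165,42),(171,30),(78,16)])/4+[275,115]
w=np.array([onz(s,*a,.160) for a in P]); e=np.roll(w,-1,0)-w; print('plate',w[:,:2],np.linalg.norm(e,axis=1),np.degrees(np.arctan2(e[:,1],e[:,0])),w.mean(0))
T=np.array([(68,28),(32,196),(128,222)])/4+[380,200]
w=np.array([onz(t,*a,.035) for a in T]); e=np.diff(w,axis=0); print(w[:,:2],np.linalg.norm(e,axis=1),np.degrees(np.arctan2(e[:,1],e[:,0])))
# rest fit
def corners(p,hx,hy,z,cy=0):
    c,s_=np.cos(p[2]),np.sin(p[2]); return [np.array([p[0]+c*x-s_*y,p[1]+s_*x+c*y,z]) for x,y in ((hx,cy+hy),(hx,cy-hy),(-hx,cy-hy),(-hx,cy+hy))]
rt=np.array([[254.2,215.8],[322.2,234.4],[309.8,283],[240.2,265.7]])
rs=np.array([[275.35,265.4],[300.8,215.7],[348.3,228.9],[328.9,278.6]])
def f(p,which=3):
    o=[]
    for x,a,b in zip(corners(p,.06,.085,.01),rt,rs):
        if which&1:o.append(proj(t,x)-a)
        if which&2:o.append(proj(s,x)-b)
    return np.ravel(o)
for w_ in (1,2,3):
    q=least_squares(lambda p:f(p,w_),[.518,-.02,-.29]); print('rest',q.x[:2],np.degrees(q.x[2]),q.fun.round(1))
# rod check
p=[.4988,.2681,np.radians(-17)]
for z in (.084,.154):
    c_=np.cos(p[2]);s_=np.sin(p[2]); x=[p[0]+s_*.025,p[1]-c_*.025,z]; print('rod',z,x,proj(t,x)/.7,proj(s,x)/.7)
E
```

```text
[[281.75 166.25]
 [317.   173.75]
 [323.75 162.5 ]
 [289.5  155.  ]] [[280.9705 165.1464]
 [316.4728 173.2119]
 [327.7967 162.6553]
 [288.3477 154.4083]]
[[ 0.6067 -0.2794]
 [ 0.5142 -0.2532]
 [ 0.4967 -0.3062]
 [ 0.5892 -0.3347]] [0.0961 0.0559 0.0968 0.058 ] [ 164.1414 -108.2697  -17.1099   72.4319] [ 0.5517 -0.2934  0.035 ]
[[ 0.6091 -0.2844]
 [ 0.5156 -0.2554]
 [ 0.486  -0.3064]
 [ 0.5925 -0.3374]] [0.0978 0.0589 0.1109 0.0555] [ 162.8109 -120.1554  -16.2109   72.6073] [ 0.5508 -0.2959  0.035 ]
plate [[ 0.5827 -0.2918]
 [ 0.524  -0.2796]
 [ 0.5204 -0.2947]
 [ 0.5784 -0.3073]] [0.06   0.0155 0.0594 0.0161] [ 168.2945 -103.3157  -12.2093   74.5812] [ 0.5514 -0.2933  0.16  ]
[[ 0.6068 -0.2869]
 [ 0.5118 -0.2601]
 [ 0.4958 -0.3131]] [0.0988 0.0554] [ 164.2452 -106.78  ]
rest [ 0.518 -0.02 ] -16.277792563397128 [-1.2 -0.4  1.1 -0.6  1.   1.3 -0.8 -0.4]
rest [ 0.5186 -0.0132] -16.37739926342965 [-0.6 -0.9 -0.8  0.3  0.9 -0.8  0.5  1.1]
rest [ 0.5182 -0.0176] -16.320410663675446 [-2.2 -0.5 -0.3 -2.3  0.  -0.7 -0.7 -0.9 -0.1  1.3  1.  -2.1 -1.9 -0.5
  0.7 -0.5]
rod 0.084 [np.float64(0.4914907073819316), np.float64(0.24419238110092412), 0.084] [225.5288 377.4142] [471.6606 457.3498]
rod 0.154 [np.float64(0.4914907073819316), np.float64(0.24419238110092412), 0.154] [209.9105 377.6645] [476.6126 418.6519]
```

```bash
cat >> h.py <<'E'
def plan(p0,psi0,p1,psi1,n):
    """rows (tool axes, tool pointing down) from p0,psi0 to p1,psi1; returns rounded, and end after rounding"""
    p=np.array(p0,float); psi=np.radians(psi0); out=[]
    for k in range(n):
        d=(np.array(p1)-p)/(n-k); a=-(np.radians(psi1)-psi)/(n-k)
        x=np.array([np.cos(psi),np.sin(psi),0]); y=np.array([np.sin(psi),-np.cos(psi),0])
        r=[round(float(d@x),4),round(float(d@y),4),round(float(-d[2]),4),round(float(a),4)]
        p=p+r[0]*x+r[1]*y-np.array([0,0,r[2]]); psi-=r[3]; out.append(r)
    for i in range(0,n,5): print(str([out[i:i+5]]).replace(' ',''))
    print('end',p.round(4),np.degrees(psi).round(2)); return p,np.degrees(psi)
E
python3 -c "
from h import *
plan([.1864,.5172,.2307],160.19,[.5,.2,.33],73,15)"
```

```text
[[[-0.0268,-0.0128,-0.0066,0.1015],[-0.028,-0.01,-0.0066,0.1014],[-0.0289,-0.0071,-0.0066,0.1015],[-0.0294,-0.0042,-0.0066,0.1014],[-0.0297,-0.0012,-0.0066,0.1015]]]
[[[-0.0297,0.0018,-0.0066,0.1014],[-0.0293,0.0048,-0.0066,0.1015],[-0.0287,0.0078,-0.0066,0.1014],[-0.0278,0.0107,-0.0066,0.1015],[-0.0265,0.0134,-0.0067,0.1014]]]
[[[-0.0251,0.016,-0.0066,0.1015],[-0.0233,0.0185,-0.0067,0.1014],[-0.0213,0.0208,-0.0066,0.1015],[-0.0191,0.0228,-0.0067,0.1014],[-0.0167,0.0246,-0.0066,0.1015]]]
end [0.5  0.2  0.33] 73.0
```

>>> play_rows --steps '[[[-0.027,-0.013,-0.007,0.1],[-0.028,-0.01,-0.007,0.1],[-0.029,-0.007,-0.007,0.1],[-0.029,-0.004,-0.007,0.1],[-0.03,-0.001,-0.007,0.1]]]'

```text
time: 0.52
ee_pos: [0.2922, 0.4111, 0.2663]
tcp_rot: [-180.0, 0.0, 131.3]
wrist_force: [0.2, 0.8, -0.2]
opening: 0.0855
grasp_force: 0.0
```

>>> play_rows --steps '[[[-0.03,0.002,-0.007,0.1],[-0.029,0.005,-0.007,0.1],[-0.029,0.008,-0.007,0.1],[-0.028,0.011,-0.007,0.1],[-0.026,0.013,-0.007,0.1]]]'

```text
time: 0.93
ee_pos: [0.3985, 0.3066, 0.3013]
tcp_rot: [-180.0, 0.0, 102.6]
wrist_force: [0.7, 0.8, -1.0]
opening: 0.0855
grasp_force: 0.0
```

>>> play_rows --steps '[[[-0.025,0.016,-0.007,0.1],[-0.023,0.018,-0.007,0.1],[-0.021,0.021,-0.007,0.1],[-0.019,0.023,-0.007,0.1],[-0.017,0.025,-0.007,0.12]]]'

```text
time: 1.35
ee_pos: [0.5051, 0.2031, 0.3363]
tcp_rot: [-180.0, 0.0, 72.8]
wrist_force: [0.6, 0.7, 0.1]
opening: 0.0853
grasp_force: 0.0
```

```bash
python3 - <<'E'
from workcell import bot
from h import *
a=snap(bot,'wrist','w1'); b=snap(bot,'side','s1'); c=snap(bot,'top','t1')
o=bot.get_obs(); print(o['time'],o['ee_pos'],o['tcp_rot'],o['q']); print(a['vfov'],a['cx'],a['cy'],a['xyz'],a['attitude'])
I=np.hstack([a['img'][:, :],b['img'][:, 200:480]]); I=np.clip(I*1.8,0,255).astype(np.uint8); cv2.imwrite('pics/w1x.png',cv2.resize(I,(800,400)))
E
```

```text
1.5 [0.50547841 0.20301764 0.33579148] [-1.79965621e+02  2.90256163e-02  7.29169597e+01] [ 2.18826005e+01  8.31096402e+00  2.56888095e+01  1.07422829e+02
 -9.48558175e-04  1.28965650e+02]
58.79091414362887 285.44182461481 210.93038175883638 [0.52501753 0.26890403 0.47971778] [ 1.64146382e+02  4.15700699e-02 -1.72529469e+01]
```

View pics/w1x.png

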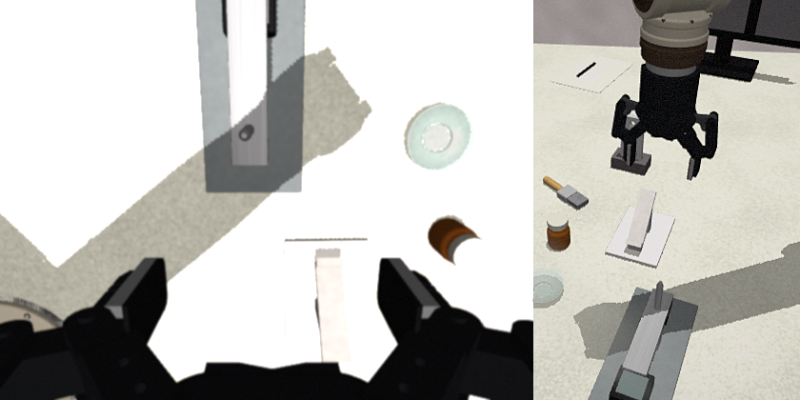

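```bash
python3 - <<'E'
from h import *
np.set_printoptions(precision=4,suppress=True)
w=load('w1'); t=load('top0'); s=load('side0')
k=1/.952
A=np.array([(207,191),(301,191),(283,20),(198,20)])*k
r=refine(w,A,4); print(r)
print(np.array([onz(w,*q,.012) for q in r])[:,:2], 'topcam: .5277 .139 / .4023 .1766')
# side camera rocker far corners: manual
B=np.array([(88,363),(216,402)])/2+[265,290-170]; print(np.array([onz(s,*q,.012) for q in B])[:,:2])
# tray end corners
C=np.array([(231,165),(268,165)])*k
print('tray -y end wrist',np.array([onz(w,*q,.084) for q in C])[:,:2])
# rest lip/base edge  (dark line at 285..366,240)
D=np.array([(286,240),(366,240)])*k
print('rest +y base edge',np.array([onz(w,*q,.0) for q in D])[:,:2])
D=np.array([(316,249.5),(340,249.5)])*k
print('lip top',np.array([onz(w,*q,.045) for q in D])[:,:2])
for z in(.084,.154):
  x=[.4915,.2442,z]; print('rod proj wrist comp',proj(w,x)*.952)
E
```

```text
[[216.3933 201.8802]
 [320.5556 201.8802]
 [297.4028  24.2823]
 [205.4774  19.5526]]
[[0.4035 0.1803]
 [0.5324 0.1403]
 [0.5641 0.3497]
 [0.4655 0.3855]] topcam: .5277 .139 / .4023 .1766
[[0.5257 0.1472]
 [0.4045 0.1846]]
tray -y end wrist [[0.46   0.2153]
 [0.4998 0.203 ]]
rest +y base edge [[0.4865 0.0763]
 [0.5973 0.0419]]
lip top [[0.5242 0.0697]
 [0.5546 0.0602]]
rod proj wrist comp [249.5341 131.7616]
rod proj wrist comp [244.8416 138.387 ]
```

```bash
python3 -c "
from h import *
p,a=plan([.5055,.2030,.3358],72.92,[.535,.06,.31],73.5,5)
plan(p,a,[.57,-.20,.31],73.5,10)"
```

```text
[[[-0.0256,0.014,0.0052,-0.002],[-0.0256,0.014,0.0052,-0.002],[-0.0257,0.0139,0.0051,-0.002],[-0.0257,0.0139,0.0052,-0.0021],[-0.0257,0.0139,0.0051,-0.002]]]
end [0.535 0.06  0.31 ] 73.5
[[[-0.0239,0.0107,0.0,-0.0],[-0.0239,0.0107,0.0,-0.0],[-0.0239,0.0107,0.0,-0.0],[-0.024,0.0108,0.0,-0.0],[-0.0239,0.0107,0.0,-0.0]]]
[[[-0.024,0.0108,0.0,-0.0],[-0.0239,0.0107,0.0,-0.0],[-0.024,0.0108,0.0,-0.0],[-0.0239,0.0107,0.0,-0.0],[-0.024,0.0108,0.0,-0.0]]]
end [ 0.57 -0.2   0.31] 73.5
```

>>> play_rows --steps '[[[-0.026,0.014,0.005,-0.002],[-0.026,0.014,0.005,-0.002],[-0.026,0.014,0.005,-0.002],[-0.026,0.014,0.005,-0.002],[-0.026,0.014,0.005,-0.002]]]'

```text
time: 1.92
ee_pos: [0.5335, 0.0594, 0.3108]
tcp_rot: [-180.0, -0.0, 73.9]
wrist_force: [0.6, -0.5, 0.3]
opening: 0.0852
grasp_force: 0.0
```

```bash
python3 - <<'E'
from workcell import bot
from h import *
for i in range(3): bot.camera('top')
a=snap(bot,'wrist','w2'); o=bot.get_obs(); print(o['time'],o['ee_pos'],o['tcp_rot'])
E
```

```text
2.1167 [0.53357077 0.05988661 0.31096345] [-1.79950459e+02 -2.32776496e-03  7.36870239e+01]
```

>>> play_rows --steps '[[[-0.024,0.011,0,0],[-0.024,0.011,0,0],[-0.024,0.011,0,0],[-0.024,0.011,0,0],[-0.024,0.011,0,0]]]'

```text
time: 2.53
ee_pos: [0.5531, -0.0702, 0.3116]
tcp_rot: [180.0, -0.0, 73.9]
wrist_force: [0.8, 1.1, 0.4]
opening: 0.0853
grasp_force: 0.0
```

>>> play_rows --steps '[[[-0.024,0.011,0,0],[-0.024,0.011,0,0],[-0.024,0.011,0,0],[-0.024,0.011,0,0],[-0.024,0.011,0,0]]]'

```text
time: 2.95
ee_pos: [0.5726, -0.2009, 0.3115]
tcp_rot: [180.0, -0.0, 73.8]
wrist_force: [1.2, 0.8, -0.3]
opening: 0.0854
grasp_force: 0.0
```

```bash
python3 - <<'E'
from workcell import bot
from h import *
for i in range(3): bot.camera('top')
a=snap(bot,'wrist','w3'); o=bot.get_obs(); print(o['time'],o['ee_pos'],o['tcp_rot'])
e=lambda n,x0,y0,x1,y1,k:cv2.resize(np.clip(load(n)['img'][y0:y1,x0:x1].astype(float)*1.4,0,255).astype(np.uint8),None,fx=k,fy=k,interpolation=cv2.INTER_CUBIC)
I=np.hstack([e('w2',140,60,400,360,1.538),e('w3',140,60,400,360,1.538)]); print(I.shape); cv2.imwrite('pics/w23.png',I[:, :800])
E
```

```text
3.15 [ 0.5724539  -0.20048773  0.31106278] [-1.79966157e+02 -2.67495545e-02  7.37294301e+01]
(461, 800, 3)
```

View pics/w23.png

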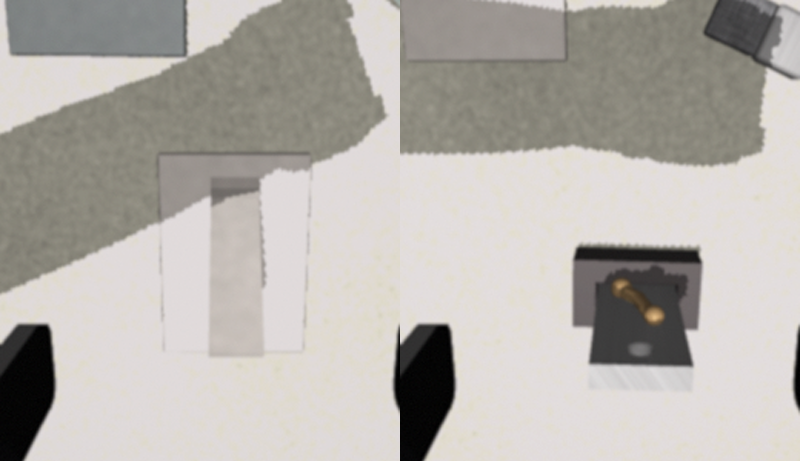

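```bash
python3 - <<'E'
from h import *
from scipy.optimize import least_squares
np.set_printoptions(precision=4,suppress=True)
w2,w3,t=load('w2'),load('w3'),load('top0')
cv=lambda a:np.array(a,float)/1.538+[140,60]
def fit(c,pts,hx,hy,z,g,sel=range(4)):
    m=np.array([(hx,hy),(hx,-hy),(-hx,-hy),(-hx,hy)])[list(sel)]
    W=np.array([onz(c,*q,z)[:2] for q in pts])
    def f(p): 
        M=np.array([[np.cos(p[2]),-np.sin(p[2])],[np.sin(p[2]),np.cos(p[2])]]); return (m@M.T+p[:2]-W).ravel()
    q=least_squares(f,g); print(q.x[:2],np.degrees(q.x[2]),'res mm',(q.fun*1e3).round(1))
A=cv([(311,154),(304,353),(163,352),(158,153)]); print('rest');fit(w2,A,.06,.085,.01,[.52,-.02,-.29])
B=refine(w2,A,4); print(A,B); fit(w2,B,.06,.085,.01,[.52,-.02,-.29])
P=cv([(292,364),(292,390),(188,390),(188,364)]); print('plate');fit(w3,P,.03,.008,.16,[.55,-.3,-.29]); 
P2=refine(w3,P,4);print(P,P2);fit(w3,P2,.03,.008,.16,[.55,-.3,-.29])
S=cv([(301,262),(299,328),(173,327),(173,260)]); print('stand');fit(w3,S,.05,.028,.035,[.55,-.3,-.29])
# rocker corner -y seen in w2 & board
R2=cv([(186,54),(6,54)]); print('rocker',[onz(w2,*q,.012)[:2] for q in R2])
R3=cv([(166,60),(5,60)]); print('rest edge from w3',[onz(w3,*q,.01)[:2] for q in R3[:1]])
print('board top end', [onz(w2,*q,.118)[:2] for q in cv([(210,355),(263,356)])])
print('lip', [onz(w2,*q,.045)[:2] for q in cv([(211,178),(259,178)])])
E
```

```text
rest
[ 0.5182 -0.0191] -16.566003696904353 res mm [ 0.9 -0.2 -0.4  0.6  0.1 -0.1 -0.7 -0.3]
[[342.2107 160.13  ]
 [337.6593 289.5189]
 [245.9818 288.8687]
 [242.7308 159.4798]] [[343.3711 161.0071]
 [337.3736 291.9441]
 [246.5511 289.7953]
 [243.4754 160.8444]]
[ 0.5183 -0.0211] -16.89349900187148 res mm [ 0.3 -1.3  0.4  1.8 -0.4 -0.2 -0.3 -0.3]
plate
[ 0.5522 -0.3008] -16.32826712237856 res mm [ 0.3 -0.4 -0.   0.4  0.1  0.3 -0.4 -0.3]
[[329.857  296.671 ]
 [329.857  313.5761]
 [262.2367 313.5761]
 [262.2367 296.671 ]] [[330.1069 297.789 ]
 [330.107  314.4777]
 [261.9867 312.4187]
 [261.9867 295.946 ]]
[ 0.5522 -0.3009] -18.041499404921293 res mm [ 0.3 -0.3 -0.5  0.5  0.   0.   0.1 -0.3]
stand
[ 0.5527 -0.3009] -17.033952156463076 res mm [ 0.8  0.1 -0.4 -0.1  0.2  0.1 -0.6 -0. ]
rocker [array([0.5285, 0.1434]), array([0.4012, 0.181 ])]
rest edge from w3 [array([ 0.5519, -0.1165])]
board top end [array([ 0.4932, -0.0433]), array([ 0.526 , -0.0537])]
lip [array([0.5219, 0.0553]), array([0.5551, 0.0455])]
```

```bash
python3 -c "
from h import *
p,a=plan([.5725,-.2005,.311],73.73,[.5524,-.3009,.25],73,5)
plan(p,a,[.5524,-.3009,.105],73,5)"
```

```text
[[[-0.0204,0.0018,0.0122,0.0025],[-0.0204,0.0018,0.0122,0.0026],[-0.0204,0.0019,0.0122,0.0025],[-0.0204,0.0019,0.0122,0.0026],[-0.0204,0.002,0.0122,0.0025]]]
end [ 0.5524 -0.3009  0.25  ] 73.0
[[[0.0,-0.0,0.029,0.0],[0.0,-0.0,0.029,0.0],[0.0,-0.0,0.029,0.0],[0.0,-0.0,0.029,0.0],[0.0,-0.0,0.029,0.0]]]
end [ 0.5524 -0.3009  0.105 ] 73.0
```

>>> play_rows --steps '[[[-0.0204,0.0018,0.0122,0.0025],[-0.0204,0.0018,0.0122,0.0025],[-0.0204,0.0019,0.0122,0.0025],[-0.0204,0.0019,0.0122,0.0025],[-0.0204,0.002,0.0122,0.0025]]]'

```text
time: 3.57
ee_pos: [0.5523, -0.3006, 0.2503]
tcp_rot: [180.0, -0.0, 73.1]
wrist_force: [-0.2, -0.4, -0.1]
opening: 0.0851
grasp_force: 0.0
```

>>> play_rows --steps '[[[0,0,0.029,0],[0,0,0.029,0],[0,0,0.029,0],[0,0,0.029,0],[0,0,0.029,0]]]'

```text
time: 3.98
ee_pos: [0.5525, -0.2998, 0.1045]
tcp_rot: [180.0, -0.0, 73.1]
wrist_force: [1.4, 0.4, 0.3]
opening: 0.0854
grasp_force: 0.0
```

```bash
python3 - <<'E'
from workcell import bot
from h import *
for i in range(2): bot.camera('top')
a=snap(bot,'wrist','w4'); b=snap(bot,'side','s4'); o=bot.get_obs(); print(o['time'],o['ee_pos'],o['tcp_rot'],o['wrist_force'])
e=lambda c,x0,y0,x1,y1,k:cv2.resize(np.clip(c['img'][y0:y1,x0:x1].astype(float)*1.6,0,255).astype(np.uint8),None,fx=k,fy=k,interpolation=cv2.INTER_CUBIC)
I=np.hstack([cv2.resize(e(a,0,0,560,420,1),(533,400)),cv2.resize(e(b,240,70,360,250,1),(267,400))]); cv2.imwrite('pics/w4x.png',I)
E
```

```text
4.1833 [ 0.55234842 -0.30050608  0.10631109] [-1.79995828e+02 -1.14336810e-02  7.30661753e+01] [-0.13262445  0.14388375  0.57314067]
```

View pics/w4x.png

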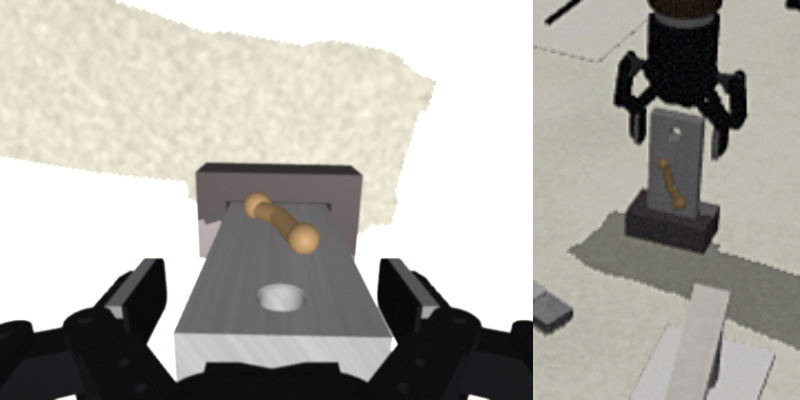

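>>> play_rows --steps '[[[0,0.003,0,0],[0,0,0,0],[0,0,0,0],[0,0,0,0],[0,0,0,0]]]'

```text
time: 4.6
ee_pos: [0.5551, -0.303, 0.106]
tcp_rot: [180.0, 0.0, 73.0]
wrist_force: [-0.4, -0.2, 1.0]
opening: 0.0856
grasp_force: 0.0
```

>>> play_rows --steps '[[[0,0,0,0],[0,0,0,0],[0,0,0,0],[0,0,0,0],[0,0,0,0]]]' --gripper 0.05 --squeeze 30

```text
time: 5.02
ee_pos: [0.5544, -0.303, 0.1057]
tcp_rot: [-180.0, 0.0, 72.9]
wrist_force: [-4.2, 0.7, 5.6]
opening: 0.0598
grasp_force: 22.8
```

>>> play_rows --steps '[[[0,0,0,0],[0,0,0,0],[0,0,0,0],[0,0,0,0],[0,0,0,0]]]'

```text
time: 5.43
ee_pos: [0.5545, -0.303, 0.1057]
tcp_rot: [-180.0, 0.0, 72.9]
wrist_force: [-3.9, 0.5, 6.3]
opening: 0.06
grasp_force: 22.9
```

```bash
python3 - <<'E'
from workcell import bot
o=bot.get_obs(); print(o)
E
```

```text
{'time': 5.4333, 'q': array([-2.86412161e+01,  1.55624360e+01,  8.30903819e+00,  8.27576030e+01,
       -2.70488015e-02,  7.84180265e+01]), 'qd': array([ 0.08254752, -0.04266153,  0.02636969,  0.06934028,  0.01705686,
        0.08505354]), 'joint_efforts': array([ 9.40533578e-01, -6.09706879e+01,  4.61366737e+01, -1.86414141e+00,
        5.07492889e-01, -8.72892095e-03]), 'ee_pos': array([ 0.55445525, -0.30296974,  0.10570718]), 'tcp_rot': array([-1.79983793e+02,  2.42894219e-02,  7.29407634e+01]), 'wrist_force': array([-3.91271488,  0.46583495,  6.31151278]), 'torque': array([0.12720432, 0.99646846, 0.03271411]), 'grasp_force': 22.86534994840622, 'opening': 0.05999093205015647}
```

```bash
python3 -c "
from h import *
p,a=plan([.5545,-.3030,.2557],72.94,[.533,.030,.28],73.3,15)
plan(p,a,[.533,.030,.15],73.3,10)"
```

```text
[[[0.0208,-0.0079,-0.0016,-0.0004],[0.0208,-0.0079,-0.0016,-0.0004],[0.0208,-0.0079,-0.0016,-0.0004],[0.0208,-0.0079,-0.0016,-0.0004],[0.0208,-0.0078,-0.0016,-0.0004]]]
[[[0.0208,-0.0078,-0.0016,-0.0004],[0.0208,-0.0078,-0.0016,-0.0004],[0.0208,-0.0078,-0.0016,-0.0004],[0.0208,-0.0078,-0.0016,-0.0004],[0.0209,-0.0078,-0.0017,-0.0004]]]
[[[0.0208,-0.0078,-0.0016,-0.0005],[0.0209,-0.0078,-0.0017,-0.0004],[0.0209,-0.0078,-0.0016,-0.0005],[0.0208,-0.0078,-0.0017,-0.0004],[0.0209,-0.0078,-0.0016,-0.0005]]]
end [0.533 0.03  0.28 ] 73.3
[[[-0.0,0.0,0.013,0.0],[-0.0,0.0,0.013,0.0],[-0.0,0.0,0.013,0.0],[-0.0,0.0,0.013,0.0],[-0.0,0.0,0.013,0.0]]]
[[[-0.0,0.0,0.013,0.0],[-0.0,0.0,0.013,0.0],[-0.0,0.0,0.013,0.0],[-0.0,0.0,0.013,0.0],[-0.0,0.0,0.013,0.0]]]
end [0.533 0.03  0.15 ] 73.3
```

>>> play_rows --steps '[[[0,0,-0.01,0],[0,0,-0.02,0],[0,0,-0.04,0],[0,0,-0.04,0],[0,0,-0.04,0]]]'

```text
time: 5.85
ee_pos: [0.5545, -0.3025, 0.2568]
tcp_rot: [-180.0, -0.0, 73.0]
wrist_force: [1.3, -1.0, -3.0]
opening: 0.0599
grasp_force: 25.7
```

>>> play_rows --steps '[[[0.0208,-0.0079,-0.0016,-0.0004],[0.0208,-0.0079,-0.0016,-0.0004],[0.0208,-0.0079,-0.0016,-0.0004],[0.0208,-0.0079,-0.0016,-0.0004],[0.0208,-0.0078,-0.0016,-0.0004]]]'

```text
time: 6.27
ee_pos: [0.5475, -0.1909, 0.2634]
tcp_rot: [-180.0, -0.0, 73.1]
wrist_force: [-0.5, 0.1, -3.2]
opening: 0.0597
grasp_force: 25.9
```

>>> play_rows --steps '[[[0.0208,-0.0078,-0.0016,-0.0004],[0.0208,-0.0078,-0.0016,-0.0004],[0.0208,-0.0078,-0.0016,-0.0004],[0.0208,-0.0078,-0.0016,-0.0004],[0.0208,-0.0078,-0.0016,-0.0004]]]'

```text
time: 6.68
ee_pos: [0.5403, -0.0799, 0.2715]
tcp_rot: [180.0, -0.0, 73.2]
wrist_force: [0.6, -0.1, -2.5]
opening: 0.0599
grasp_force: 25.9
```

>>> play_rows --steps '[[[0.0208,-0.0078,-0.0016,-0.0004],[0.0208,-0.0078,-0.0016,-0.0004],[0.0208,-0.0078,-0.0016,-0.0004],[0.0208,-0.0078,-0.0016,-0.0004],[0.0208,-0.0078,-0.0016,-0.0004]]]'

```text
time: 7.1
ee_pos: [0.533, 0.031, 0.2795]
tcp_rot: [180.0, -0.0, 73.3]
wrist_force: [0.0, -0.1, -3.4]
opening: 0.0595
grasp_force: 25.9
```

```bash
python3 - <<'E'
from workcell import bot
from h import *
for i in range(4): bot.camera('top')
a=snap(bot,'wrist','w5'); b=snap(bot,'side','s5'); o=bot.get_obs(); print(o['time'],o['ee_pos'],o['tcp_rot'],o['wrist_force'])
e=lambda c,x0,y0,x1,y1,k:cv2.resize(np.clip(c['img'][y0:y1,x0:x1].astype(float)*1.6,0,255).astype(np.uint8),None,fx=k,fy=k,interpolation=cv2.INTER_CUBIC)
I=np.hstack([cv2.resize(e(a,0,0,560,420,1),(533,400)),cv2.resize(e(b,240,100,360,280,1),(267,400))]); cv2.imwrite('pics/w5x.png',I)
E
```

```text
7.4 [0.5332014  0.02931277 0.27921094] [-1.79994085e+02  1.17660388e-02  7.32827876e+01] [ 0.80129149 -0.02375069 -3.55614391]
```

View pics/w5x.png

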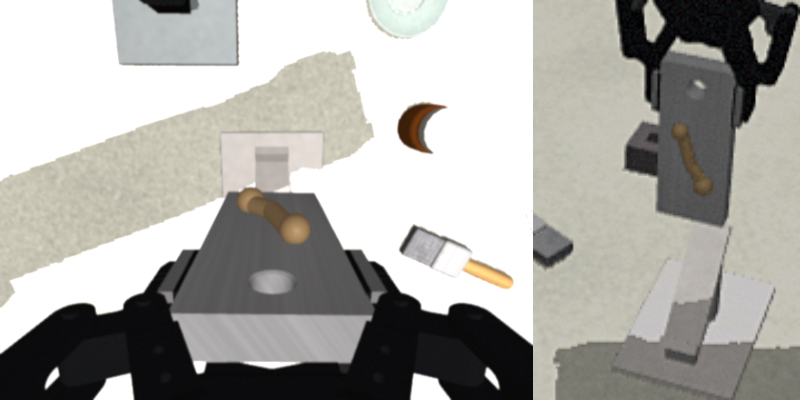

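```bash
cat > tilt.py <<'E'
from h import *
def traj(thetas,g,h,seat,yaw,bias=(0,0)):
    yd=np.array([-np.sin(np.radians(yaw)),np.cos(np.radians(yaw))]); out=[]
    for th in thetas:
        t=np.radians(th); e=np.pi/4-t; a=.016*np.sin(e) if .016*np.cos(e)<.014 else .014*np.tan(e)
        u,v=np.array([-.7071,.7071])*a+.008*np.array([np.cos(t),np.sin(t)])+g*np.array([-np.sin(t),np.cos(t)])
        u+=bias[0]; v+=bias[1]; xy=np.array(seat[:2])+yd*u; out.append([*xy,seat[2]+v-h])
    return np.array(out)
E
python3 - <<'E'
from tilt import *
np.set_printoptions(precision=4,suppress=True)
w=load('w5'); k=1/.952
for p in ((172,313),(375,314),(190,361),(365,362)): print(onz(w,p[0]*k,p[1]*k,.2792+.0543))
T=traj([0,9,18,27,36,45],.120,.024,[.534,.0332,.035],-16.7); print(T); print(np.diff(T,axis=0))
E
```

```text
[0.508  0.0481 0.3335]
[0.5638 0.031  0.3335]
[0.5072 0.0312 0.3335]
[0.5575 0.0157 0.3335]
[[ 0.534   0.0332  0.139 ]
 [ 0.529   0.0164  0.1374]
 [ 0.5241  0.0001  0.1326]
 [ 0.5195 -0.0152  0.1248]
 [ 0.5151 -0.0297  0.1144]
 [ 0.5112 -0.0427  0.1015]]
[[-0.005  -0.0168 -0.0016]
 [-0.0049 -0.0163 -0.0048]
 [-0.0046 -0.0154 -0.0079]
 [-0.0043 -0.0144 -0.0104]
 [-0.0039 -0.013  -0.0128]]
```

>>> play_rows --steps '[[[0,0,0.02,0],[0,0,0.025,0],[0,0,0.025,0],[0,0,0.025,0],[0,0,0.02,0]]]'

```text
time: 7.82
ee_pos: [0.5326, 0.0287, 0.1622]
tcp_rot: [-179.9, 0.0, 73.2]
wrist_force: [-0.3, -0.1, -3.3]
opening: 0.0598
grasp_force: 25.9
```

>>> play_rows --steps '[[[0,0,0.008,0],[0,0,0.004,0],[0,0,0.003,0],[0,0,0.003,0],[0,0,0.002,0]]]'

```text
time: 8.23
ee_pos: [0.5337, 0.0297, 0.1452]
tcp_rot: [179.9, -0.0, 73.3]
wrist_force: [0.6, 0.3, -2.8]
opening: 0.06
grasp_force: 26.0
```

>>> play_rows --steps '[[[0,0,0.001,0],[0,0,0.001,0],[0,0,0.001,0],[0,0,0.001,0],[0,0,0,0]]]'

```text
time: 8.65
ee_pos: [0.5338, 0.0303, 0.1416]
tcp_rot: [179.9, -0.1, 73.3]
wrist_force: [1.3, 2.2, 4.0]
opening: 0.0597
grasp_force: 26.7
```

>>> play_rows --steps '[[[-0.003,0,0.0005,0],[-0.003,0,0.0005,0],[-0.0034,0,0.0006,0],[-0.0034,0,0.0006,0],[-0.0034,0,0.0008,0]]]' --squeeze 20

```text
time: 9.07
ee_pos: [0.5296, 0.015, 0.1401]
tcp_rot: [179.8, -0.2, 73.3]
wrist_force: [-1.2, 4.0, 11.6]
opening: 0.0595
grasp_force: 27.4
```

>>> play_rows --steps '[[[-0.0034,0,0.0009,0],[-0.0034,0,0.001,0],[-0.0034,0,0.0011,0],[-0.0034,0,0.0011,0],[-0.0034,0,0.0011,0]]]'

```text
time: 9.48
ee_pos: [0.5245, -0.0018, 0.1337]
tcp_rot: [179.8, -0.1, 73.3]
wrist_force: [0.1, 1.6, 5.2]
opening: 0.0599
grasp_force: 27.2
```

```bash
python3 - <<'E'
from workcell import bot
from h import *
a=snap(bot,'wrist','w6'); b=snap(bot,'side','s6'); o=bot.get_obs(); print(o['time'],o['ee_pos'],o['tcp_rot'],o['wrist_force'],o['torque'])
e=lambda c,x0,y0,x1,y1,k:cv2.resize(np.clip(c['img'][y0:y1,x0:x1].astype(float)*1.6,0,255).astype(np.uint8),None,fx=k,fy=k,interpolation=cv2.INTER_CUBIC)
I=np.hstack([cv2.resize(e(a,140,80,420,420,1),(412,500)),cv2.resize(e(b,265,165,365,295,1),(385,500))]); cv2.imwrite('pics/w6x.png',I)
E
```

```text
9.5833 [ 0.52425478 -0.00217721  0.13318461] [ 1.79864970e+02 -5.43260602e-02  7.32790706e+01] [1.24470411 1.88088902 2.69075584] [ 0.32847009 -0.46256096 -0.0093724 ]
```

View pics/w6x.png

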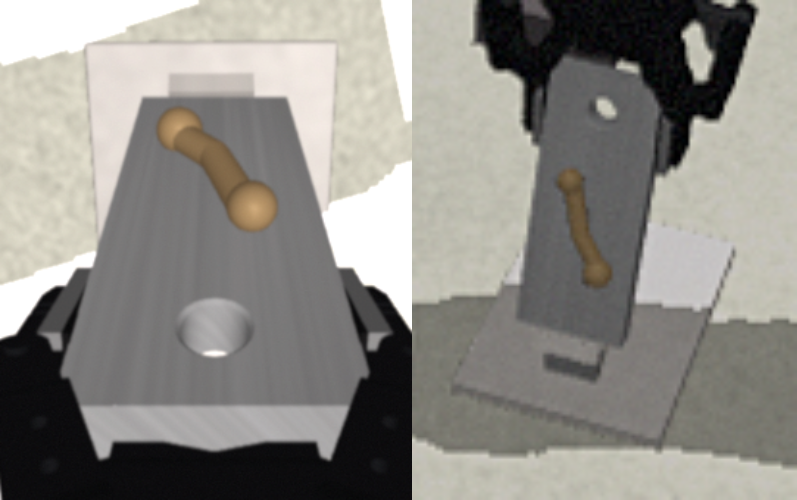

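>>> play_rows --steps '[[[-0.0032,0,0.0014,0],[-0.0032,0,0.0016,0],[-0.0031,0,0.0016,0],[-0.0031,0,0.0018,0],[-0.0031,0,0.0018,0]]]'

```text
time: 10.0
ee_pos: [0.5189, -0.0173, 0.1236]
tcp_rot: [-180.0, 0.0, 73.3]
wrist_force: [1.4, 1.2, 3.3]
opening: 0.0597
grasp_force: 27.2
```

>>> play_rows --steps '[[[-0.003,0,0.002,0],[-0.003,0,0.002,0],[-0.003,0,0.0022,0],[-0.003,0,0.0022,0],[-0.0029,0,0.0023,0]]]'

```text
time: 10.42
ee_pos: [0.5146, -0.0317, 0.113]
tcp_rot: [-180.0, 0.0, 73.3]
wrist_force: [0.1, -0.4, 4.5]
opening: 0.0597
grasp_force: 26.8
```

>>> play_rows --steps '[[[-0.0028,0,0.0025,0],[-0.0027,0,0.0025,0],[-0.0027,0,0.0026,0],[-0.0026,0,0.0027,0],[-0.0026,0,0.0028,0]]]'

```text
time: 10.83
ee_pos: [0.5109, -0.0452, 0.1006]
tcp_rot: [179.9, 0.1, 73.3]
wrist_force: [-2.6, -5.0, 11.8]
opening: 0.0597
grasp_force: 25.4
```

```bash
python3 - <<'E'
from workcell import bot
from h import *
a=snap(bot,'wrist','w7'); b=snap(bot,'side','s7'); o=bot.get_obs(); print(o['time'],o['ee_pos'],o['tcp_rot'],o['wrist_force'],o['torque'])
e=lambda c,x0,y0,x1,y1,k:cv2.resize(np.clip(c['img'][y0:y1,x0:x1].astype(float)*1.6,0,255).astype(np.uint8),None,fx=k,fy=k,interpolation=cv2.INTER_CUBIC)
I=np.hstack([cv2.resize(e(a,140,80,420,420,1),(412,500)),cv2.resize(e(b,265,165,365,295,1),(385,500))]); cv2.imwrite('pics/w7x.png',I)
E
```

```text
10.9333 [ 0.51062031 -0.04561516  0.10013452] [1.79969574e+02 1.34103778e-01 7.32377395e+01] [-0.75831468 -5.89063594  6.66794169] [-0.8576584   0.23693769  0.04697768]
```

View pics/w7x.png

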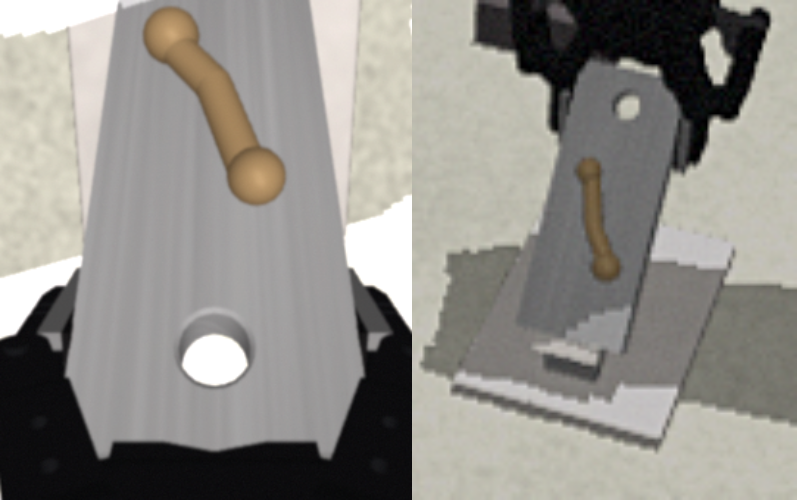

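>>> play_rows --steps '[[[-0.0005,0,0.0002,0],[-0.0005,0,0.0002,0],[-0.0005,0,0.0002,0],[-0.0005,0,0.0001,0],[0,0,0,0]]]'

```text
time: 11.35
ee_pos: [0.5103, -0.0465, 0.0993]
tcp_rot: [180.0, 0.0, 73.3]
wrist_force: [-1.0, -3.2, 3.6]
opening: 0.0594
grasp_force: 24.9
```

```bash
python3 - <<'E'
from workcell import bot
for i in range(4): bot.camera('top')
o=bot.get_obs(); print(o['time'],o['ee_pos'],o['tcp_rot'],o['wrist_force'],o['torque'])
E
```

```text
11.55 [ 0.51033624 -0.04638139  0.0994156 ] [1.79990093e+02 3.85426009e-02 7.32840083e+01] [-0.15996241 -3.59417993  5.49077941] [-0.46053459 -0.11685623 -0.08518467]
```

>>> play_rows --steps '[[[-0.0006,0,0.0004,0],[-0.0006,0,0.0004,0],[-0.0006,0,0.0004,0],[-0.0006,0,0.0004,0],[0,0,0,0]]]'

```text
time: 11.97
ee_pos: [0.5096, -0.0483, 0.0976]
tcp_rot: [-180.0, -0.0, 73.3]
wrist_force: [-0.7, -1.1, 4.5]
opening: 0.0596
grasp_force: 25.3
```

```bash
python3 - <<'E'
from workcell import bot
from h import *
a=snap(bot,'wrist','w8');b=snap(bot,'side','s8')
o=bot.get_obs(); print(o['time'],o['ee_pos'],o['tcp_rot'],o['wrist_force'],o['torque'])
g=cv2.cvtColor(a['img'],cv2.COLOR_BGR2GRAY)
for r in range(10,330,20):
    x=g[r].astype(int); d=np.gradient(cv2.GaussianBlur(g[r:r+1].astype(np.float32),(0,0),1.2).ravel()); 
    i=np.argsort(-np.abs(d))[:60]; pk=[int(k) for k in range(2,558) if abs(d[k])>6 and abs(d[k])>=abs(d[k-1]) and abs(d[k])>abs(d[k+1])]; print(r,[(k,int(d[k])) for k in pk if 160<k<420])
E
```

```text
12.0667 [ 0.50959461 -0.04823069  0.09764522] [-1.79982703e+02 -1.22736976e-02  7.33046142e+01] [ 0.568721   -1.01202188  3.57117302] [ 0.30075752 -0.21854996  0.02045764]
10 []
30 []
50 [(183, 6), (222, -13), (349, 12), (396, 7)]
70 [(220, -14), (263, -10), (352, 11)]
90 [(202, -7), (206, 11), (216, -15), (238, -7), (274, 6), (354, 12)]
110 [(214, -10), (240, -9), (357, 11)]
130 [(211, -9), (264, -9), (298, 7), (360, 11)]
150 [(209, -9), (277, -8), (307, 7), (362, 11)]
170 [(206, -8), (285, -9), (315, 7), (365, 10)]
190 [(203, -8), (292, -10), (334, 6), (368, 10)]
210 [(201, -8), (298, -9), (370, 9)]
230 [(373, 8), (396, 8), (400, 6)]
250 [(195, -6), (376, 24)]
270 [(186, -35), (192, 13), (378, -12), (384, 35)]
290 [(162, -42), (174, 8), (190, 14), (381, -13), (397, -8), (409, 42)]
310 [(172, 17), (181, -17), (188, 20), (262, -6), (272, 21), (299, -25), (309, 7), (383, -19), (389, 18), (399, -18)]
```

>>> play_rows --steps '[[[-0.0004,0,0.0004,0],[-0.0004,0,0.0004,0],[-0.0004,0,0.0004,0],[-0.0004,0,0.0004,0],[0,0,0,0]]]'

```text
time: 12.48
ee_pos: [0.5091, -0.05, 0.096]
tcp_rot: [-180.0, 0.0, 73.3]
wrist_force: [-0.4, -0.5, 3.8]
opening: 0.0595
grasp_force: 25.3
```

>>> play_rows --steps '[[[-0.0004,0,0.0004,0],[-0.0004,0,0.0004,0],[-0.0004,0,0.0004,0],[-0.0004,0,0.0004,0],[0,0,0,0]]]'

```text
time: 12.9
ee_pos: [0.5091, -0.0502, 0.0957]
tcp_rot: [180.0, -0.2, 73.3]
wrist_force: [-2.7, 7.4, 12.0]
opening: 0.0597
grasp_force: 26.0
```

```bash
cat >> h.py <<'E'
def plate_angle(a,rows,thr=6,show=False):
    "tilt from vertical (deg) and world line of the plate's front face from its edge width in the wrist image"
    g=cv2.GaussianBlur(cv2.cvtColor(a['img'],cv2.COLOR_BGR2GRAY).astype(np.float32),(0,0),1.2); f=210/np.tan(np.radians(float(a['vfov']))/2); P=[]
    for r,l,h in rows:
        d=np.gradient(g[r]); i=l-8+np.argmax(-d[l-8:l+9]); j=h-8+np.argmax(d[h-8:h+9]); Z=f*.06/(j-i); o,q=ray(a,(i+j)/2,r); P.append(o+q*Z)
    P=np.array(P); c=P.mean(0); v=np.linalg.svd(P-c)[2][0]; v*=np.sign(v[2]); return np.degrees(np.arccos(v[2])),c,v,P
E
python3 - <<'E'
from workcell import bot
from h import *
a=snap(bot,'wrist','w9')
o=bot.get_obs(); print(o['time'],o['ee_pos'],o['wrist_force'],o['torque'])
R_=[(50,222,349),(70,220,352),(110,214,357),(130,211,360),(150,209,362),(170,206,365),(190,203,368),(210,201,370)]
for n in ('w8','w9'): print(plate_angle(load(n),R_)[:3])
E
```

```text
12.95 [ 0.5090835  -0.05024406  0.09572731] [-2.17002864  6.95663751 12.56813243] [ 1.71634116  0.41862233 -0.02299851]
(np.float64(43.8252594066956), array([0.52612738, 0.00850583, 0.08699016]), array([-0.20066005, -0.66275048,  0.72145502]))
(np.float64(44.8809792252589), array([0.52554684, 0.00658922, 0.08714539]), array([-0.20350903, -0.67565285,  0.70857413]))
```

>>> play_rows --steps '[[[0.0004,0,-0.0004,0],[0.0004,0,-0.0004,0],[0,0,0,0],[0,0,0,0],[0,0,0,0]]]'

```text
time: 13.37
ee_pos: [0.5091, -0.0503, 0.0958]
tcp_rot: [180.0, -0.1, 73.3]
wrist_force: [-1.7, 3.3, 7.0]
opening: 0.0597
grasp_force: 25.6
```

```bash
python3 - <<'E'
from workcell import bot
from h import *
a=load('w9'); g=cv2.GaussianBlur(cv2.cvtColor(a['img'],cv2.COLOR_BGR2GRAY).astype(np.float32),(0,0),1)
for c in (240,285,330): print(c,g[0:60:3,c].astype(int))
seat=np.array([.534,.0332,.035])
yd=np.array([.287,.958,0]); n=np.array([.203,.677,.7071]); s=np.array([-.203,-.677,.7071])
for r in range(0,60,6):
    o,q=ray(a,285,r); p0=seat+.016*n; k=((p0-o)@n)/(q@n); p=o+k*q-seat; print(r,(p@s*1e3).round(1))
print(bot.get_obs()['wrist_force'])
E
```

```text
240 [197 197 197 197 194 185 197 197 198 198 198 198 196 160 144 144 144 144
 144 145]
285 [197 197 197 197 193 190 197 198 198 194 178 175 171 146 141 141 141 141
 140 129]
330 [197 197 197 197 191 189 197 198 198 198 198 198 195 157 139 109  96  95
  96  95]
0 -32.7
6 -27.5
12 -22.5
18 -17.6
24 -12.8
30 -8.1
36 -3.6
42 0.9
48 5.2
54 9.4
[-1.66553088  3.2618924   7.00875451]
```

>>> play_rows --steps '[[[0,0,0,0],[0,0,0,0],[0,0,0,0],[0,0,0,0],[0,0,0,0]]]' --gripper 0.0854

```text
time: 13.78
ee_pos: [0.5088, -0.0507, 0.095]
tcp_rot: [-180.0, 0.0, 73.3]
wrist_force: [-0.0, -0.1, 0.5]
opening: 0.0854
grasp_force: 0.0
```

>>> play_rows --steps '[[[0,0,-0.005,0],[0,0,-0.02,0],[0,0,-0.03,0],[0,0,-0.03,0],[0,0,-0.015,0]]]'

```text
time: 14.2
ee_pos: [0.5096, -0.0508, 0.1993]
tcp_rot: [179.8, -0.0, 73.3]
wrist_force: [0.7, -0.8, 0.1]
opening: 0.0854
grasp_force: 0.0
```

```bash
python3 - <<'E'
from workcell import bot
from h import *
for i in range(3): bot.camera('top')
a=snap(bot,'wrist','w10'); b=snap(bot,'side','s10'); o=bot.get_obs(); print(o['time'],o['ee_pos'],o['tcp_rot'],o['wrist_force'],o['opening'])
plan(o['ee_pos'],o['tcp_rot'][2],[.5193,-.0164,.185],73.3,5)
g=cv2.GaussianBlur(cv2.cvtColor(a['img'],cv2.COLOR_BGR2GRAY).astype(np.float32),(0,0),1.2)
for r in range(90,390,30):
    d=np.gradient(g[r]); print(r,[(k,int(d[k])) for k in range(180,400) if abs(d[k])>5 and abs(d[k])>=abs(d[k-1]) and abs(d[k])>abs(d[k+1])])
print(g[60:400:6,245].astype(int))
E
```

```text
14.45 [ 0.50871815 -0.05066863  0.19461977] [-1.79944499e+02  1.25720205e-02  7.32983467e+01] [-0.56746655  0.31979516  0.09236376] 0.0852837903684059
[[[0.0072,0.0001,0.0019,-0.0],[0.0072,0.0,0.0019,-0.0],[0.0072,0.0001,0.0019,-0.0],[0.0071,0.0,0.002,-0.0],[0.0072,0.0001,0.0019,-0.0]]]
end [ 0.5193 -0.0164  0.185 ] 73.3
90 [(241, -9), (327, 10), (389, 15)]
120 [(238, -8), (272, -5), (329, 9), (393, 15)]
150 [(236, -7), (286, -6), (332, 9), (394, 9)]
180 [(234, -7), (334, 8), (349, -5), (384, 10)]
210 [(219, -6), (232, -17), (336, 22)]
240 [(229, -20), (339, 21)]
270 [(399, -14)]
300 [(396, -40)]
330 []
360 []
[159 120 118 117  91  76  77  77  78  78  79  79  80  80  80  81  81  81
  81  81  81  81  81  80  81  81  81  80  80  80  80  80  70  72 163 167
 167 167 167 167 167 167 167 167 166 167 166 167 167 166 166 166 166 149
   5   4   5]
```

>>> play_rows --steps '[[[0.0072,0,0.002,0],[0.0072,0,0.002,0],[0.0072,0,0.002,0],[0.0072,0,0.002,0],[0.0072,0,0.002,0]]]'

```text
time: 14.87
ee_pos: [0.5194, -0.0152, 0.1847]
tcp_rot: [-180.0, 0.0, 73.3]
wrist_force: [0.1, -0.6, -0.2]
opening: 0.0856
grasp_force: 0.0
```

>>> play_rows --steps '[[[0,0,0.015,0],[0,0,0.02,0],[0,0,0.02,0],[0,0,0.015,0],[0,0,0.01,0]]]'

```text
time: 15.28
ee_pos: [0.5187, -0.0155, 0.1033]
tcp_rot: [-179.9, 0.0, 73.3]
wrist_force: [0.2, 0.2, 0.3]
opening: 0.0855
grasp_force: 0.0
```

>>> play_rows --steps '[[[0,0,0.01,0],[0,0,0.01,0],[0,0,0.01,0],[0,0,0.01,0],[0,0,0.005,0]]]'

```text
time: 15.7
ee_pos: [0.519, -0.0162, 0.059]
tcp_rot: [-179.9, 0.0, 73.3]
wrist_force: [-0.9, 0.4, -0.7]
opening: 0.0852
grasp_force: 0.0
```

```bash
python3 - <<'E'
from workcell import bot
from h import *
for i in range(3): bot.camera('top')
a=snap(bot,'wrist','w11'); b=snap(bot,'side','s11'); o=bot.get_obs(); print(o['time'],o['ee_pos'],o['tcp_rot'],o['wrist_force'],o['opening'])
E
```

```text
15.95 [ 0.51963046 -0.01623119  0.06095675] [ 1.79955817e+02 -1.21283574e-02  7.32922408e+01] [ 0.25083023  0.06264094 -0.38701684] 0.0856021289848288
```

>>> play_rows --steps '[[[0.001,0,-0.001,0],[0.001,0,-0.001,0],[0.001,0,-0.001,0],[0.0012,0,-0.0012,0],[0,0,0,0]]]'

```text
time: 16.37
ee_pos: [0.5208, -0.0119, 0.0651]
tcp_rot: [180.0, -0.0, 73.3]
wrist_force: [0.3, 0.6, 0.1]
opening: 0.0856
grasp_force: 0.0
```

>>> play_rows --steps '[[[0,0,0,0],[0,0,0,0],[0,0,0,0],[0,0,0,0],[0,0,0,0]]]' --gripper 0.05 --squeeze 30

```text
time: 16.78
ee_pos: [0.5205, -0.0121, 0.0647]
tcp_rot: [-180.0, -0.0, 73.3]
wrist_force: [-1.2, -0.2, 2.1]
opening: 0.0597
grasp_force: 32.1
```

>>> play_rows --steps '[[[0,0,0,0],[0,0,0,0],[0,0,0,0],[0,0,-0.001,0],[0,0,-0.002,0]]]'

```text
time: 17.2
ee_pos: [0.5201, -0.0122, 0.0668]
tcp_rot: [-179.9, 0.0, 73.3]
wrist_force: [0.2, 0.3, -3.6]
opening: 0.0597
grasp_force: 31.8
```

>>> play_rows --steps '[[[0,0,-0.004,0],[0,0,-0.01,0],[0,0,-0.015,0],[0,0,-0.015,0],[0,0,-0.015,0]]]'

```text
time: 17.62
ee_pos: [0.5205, -0.0122, 0.1279]
tcp_rot: [180.0, -0.0, 73.3]
wrist_force: [-0.3, -0.1, -3.3]
opening: 0.0597
grasp_force: 32.1
```

```bash
python3 - <<'E'
from workcell import bot
from h import *
for i in range(3): bot.camera('top')
a=snap(bot,'wrist','w12'); b=snap(bot,'side','s12'); o=bot.get_obs(); print(o['time'],o['ee_pos'],o['tcp_rot'],o['wrist_force'],o['torque'])
g=cv2.GaussianBlur(cv2.cvtColor(a['img'],cv2.COLOR_BGR2GRAY).astype(np.float32),(0,0),1.2)
for r in range(0,390,15):
    d=np.gradient(g[r]); print(r,[(k,int(d[k])) for k in range(160,410) if abs(d[k])>5 and abs(d[k])>=abs(d[k-1]) and abs(d[k])>abs(d[k+1])])
E
```

```text
17.8667 [ 0.52031398 -0.01218324  0.12596304] [-1.79965568e+02  1.39490472e-02  7.32959167e+01] [ 0.45131309 -0.92846512 -3.29949565] [-0.00779707  0.05699806 -0.00045209]
0 []
15 []
30 []
45 [(344, -5), (351, 6), (369, 9), (376, 6)]
60 [(297, -6), (405, 17)]
75 [(279, -11), (408, 18)]
90 [(225, 5), (243, -6), (405, 17)]
105 [(195, -8), (370, -6), (408, 16)]
120 [(198, 5), (253, -5), (314, 5), (369, -5)]
135 [(213, -10), (357, 12), (368, -6)]
150 [(200, 5), (212, -10), (359, 12)]
165 [(210, -9), (361, 11)]
180 [(208, -9), (363, 10)]
195 [(202, 5), (206, -9), (234, -6), (268, 6), (364, 6), (408, 5)]
210 [(229, -8), (274, 7), (367, 7), (396, 12)]
225 [(203, -6), (234, -5), (277, 6), (368, 25)]
240 [(201, -7), (251, -6), (289, 7), (370, 25)]
255 [(184, 9), (199, -23), (262, -6), (299, 8), (372, 24)]
270 [(186, -31), (197, 12), (272, -8), (305, 8), (374, -12), (384, 30)]
285 [(165, -38), (177, 7), (191, -6), (195, 20), (276, -7), (310, 9), (376, -19), (380, 6), (394, -7), (406, 38)]
300 [(168, 8), (184, -8), (194, 22), (281, -8), (315, 9), (377, -21), (386, 8), (403, -8)]
315 [(174, 17), (182, -17), (192, 22), (286, -8), (320, 9), (379, -21), (389, 17), (397, -18)]
330 [(190, 22), (290, -9), (325, 7), (381, -20)]
345 [(190, 20), (295, -10), (342, 9), (381, -20)]
360 [(195, 20), (296, -10), (344, 6), (376, -21)]
375 [(200, 20), (305, -5), (370, -20)]
```

```bash
cat >> h.py <<'E'
def edges(a,r0,r1,step=6,w=(120,215)):
    g=cv2.GaussianBlur(cv2.cvtColor(a['img'],cv2.COLOR_BGR2GRAY).astype(np.float32),(0,0),1.2); out=[]
    return g
def rel(p,o): # world -> tool-ish frame: along ydir (tool x), along tool y, up, relative to TCP
    psi=np.radians(o['tcp_rot'][2]); d=np.array(p)-o['ee_pos']; x=np.array([np.cos(psi),np.sin(psi),0]); y=np.array([np.sin(psi),-np.cos(psi),0]); return np.array([d@x,d@y,d[2]])*1e3
E
python3 - <<'E'
from workcell import bot
from h import *
np.set_printoptions(precision=4,suppress=True)
a=load('w12'); o=bot.get_obs()
rows=[(135,213,357),(150,212,359),(165,210,361),(180,208,363),(195,206,364),(225,203,368),(240,201,370),(255,199,372)]
th,c,v,P=plate_angle(a,rows); print(th,rel(c,o),v)
g=cv2.GaussianBlur(cv2.cvtColor(a['img'],cv2.COLOR_BGR2GRAY).astype(np.float32),(0,0),.8)
for col in (225,240,330,345): d=np.gradient(g[:,col]); print(col,[(k,int(d[k])) for k in range(90,400) if abs(d[k])>6 and abs(d[k])>=abs(d[k-1]) and abs(d[k])>abs(d[k+1])])
# hole: dark/bright region near rows 320-380, cols 250-320
for col in (275,285,295): print(col,g[280:400:4,col].astype(int))
nrm=np.cross(v,[np.sin(np.radians(73.3)),-np.cos(np.radians(73.3)),0]); nrm*=np.sign(nrm[2])
for r in (126,128,130,132): 
    s,q=ray(a,285,r); k=((c-s)@nrm)/(q@nrm); print(r,rel(s+k*q,o))
E
```

```text
45.21978750391281 [37.6159  0.3961  6.3822] [-0.2046 -0.6797  0.7044]
225 [(92, 9), (96, -14), (128, -11), (380, -23)]
240 [(91, -20), (127, -12), (191, -9), (230, 7), (380, -24)]
330 [(92, 6), (127, -13), (332, -14), (380, -21)]
345 [(92, 8), (127, -14), (380, -24)]
275 [77 88 93 93 93 94 94 94 94 94 94 94 94 94 94 94 95 95 95 95 95 94 94 95
 94 95 66  7  6  7]
285 [81 80 77 75 72 68 64 64 75 89 96 97 98 98 98 98 98 98 98 98 98 98 98 98
 98 98 95 15  6  7]
295 [84 85 85 85 85 84 83 82 81 79 77 75 72 68 64 63 71 85 86 86 93 98 98 98
 98 98 72  7  6  6]
126 [ 60.5239   0.3173 -16.3508]
128 [ 59.7396   0.3151 -15.5724]
130 [ 58.9606   0.313  -14.7994]
132 [ 58.1868   0.3109 -14.0315]
```

>>> play_rows --steps '[[[-0.0143,0,-0.009,0],[-0.0143,0,-0.009,0],[-0.0143,0,-0.009,0],[-0.0143,0,-0.009,0],[-0.0143,0,-0.009,0]]]'

```text
time: 18.28
ee_pos: [0.4992, -0.0812, 0.1707]
tcp_rot: [-179.9, 0.0, 73.3]
wrist_force: [-0.5, 0.3, -3.4]
opening: 0.0596
grasp_force: 32.2
```

>>> play_rows --steps '[[[0,0,0.008,0],[0,0,0.008,0],[0,0,0.008,0],[0,0,0.007,0],[0,0,0.004,0]]]' --squeeze 20

```text
time: 18.7
ee_pos: [0.4994, -0.0798, 0.1344]
tcp_rot: [-179.9, -0.0, 73.3]
wrist_force: [-0.4, 2.3, 5.1]
opening: 0.0594
grasp_force: 33.5
```

>>> play_rows --steps '[[[-0.0018,0,0.003,0],[-0.0018,0,0.003,0],[-0.0018,0,0.003,0],[-0.0018,0,0.003,0],[-0.0017,0,0.003,0]]]'

```text
time: 19.12
ee_pos: [0.4976, -0.0894, 0.1222]
tcp_rot: [179.9, 0.0, 73.3]
wrist_force: [-3.1, 1.6, 5.3]
opening: 0.0593
grasp_force: 33.5
```

>>> play_rows --steps '[[[-0.0013,0,0.0025,0],[-0.0013,0,0.0025,0],[-0.0013,0,0.0025,0],[-0.0012,0,0.0025,0],[-0.0012,0,0.0024,0]]]'

```text
time: 19.53
ee_pos: [0.4959, -0.0955, 0.1095]
tcp_rot: [179.9, 0.0, 73.3]
wrist_force: [-1.4, 0.8, 2.7]
opening: 0.0593
grasp_force: 33.0
```

```bash
python3 - <<'E'
from workcell import bot
from h import *
a=snap(bot,'wrist','w13'); b=snap(bot,'side','s13'); o=bot.get_obs(); print(o['time'],o['ee_pos'],o['tcp_rot'],o['wrist_force'],o['torque'])
g=cv2.GaussianBlur(cv2.cvtColor(a['img'],cv2.COLOR_BGR2GRAY).astype(np.float32),(0,0),1.2)
for r in range(0,390,15):
    d=np.gradient(g[r]); print(r,[(k,int(d[k])) for k in range(160,410) if abs(d[k])>5 and abs(d[k])>=abs(d[k-1]) and abs(d[k])>abs(d[k+1])])
E
```

```text
19.6333 [ 0.49573856 -0.09555289  0.10918145] [1.79963018e+02 1.73930861e-02 7.32798506e+01] [-1.50309082 -0.28049015  3.04702974] [0.21753234 0.16871031 0.0733714 ]
0 [(180, -5), (184, 5), (247, -6), (322, 5)]
15 [(185, 5), (246, -5), (323, 5)]
30 [(244, -5)]
45 [(243, -5), (326, 17), (344, 5), (386, 12)]
60 [(242, -6), (271, -12), (327, 5)]
75 [(212, 8), (241, -5), (329, 5)]
90 [(188, -5)]
105 [(380, 5)]
120 [(190, -5)]
135 [(190, -6), (380, 5)]
150 []
165 []
180 []
195 [(190, -5)]
210 [(221, -11), (269, 11)]
225 [(219, -11), (272, 10), (380, 6)]
240 [(190, -20), (226, -7), (275, 9), (380, 22)]
255 [(190, -20), (245, -8), (285, 9), (380, 21)]
270 [(186, -30), (191, 12), (255, -7), (296, 10), (380, -13), (385, 29)]
285 [(165, -38), (177, 7), (190, 16), (265, -8), (303, 11), (380, -15), (394, -7), (406, 37)]
300 [(168, 8), (184, -8), (191, 25), (272, -10), (308, 11), (380, -25), (386, 8), (403, -8)]
315 [(174, 18), (182, -17), (191, 25), (277, -9), (312, 12), (380, -25), (389, 17), (397, -18)]
330 [(191, 25), (282, -10), (317, 11), (380, -24)]
345 [(191, 25), (287, -11), (322, 11), (380, -24)]
360 [(195, 23), (292, -11), (323, -6), (332, 10), (376, -23)]
375 [(200, 22), (296, -14), (341, 11), (370, -22)]
```

>>> play_rows --steps '[[[-0.0008,0,0.003,0],[-0.0008,0,0.003,0],[-0.0006,0,0.003,0],[-0.0004,0,0.003,0],[-0.0002,0,0.0025,0]]]'

```text
time: 20.05
ee_pos: [0.4948, -0.0982, 0.0944]
tcp_rot: [180.0, 0.0, 73.3]
wrist_force: [-2.0, -4.3, 4.7]
opening: 0.0595
grasp_force: 32.8
```

```bash
python3 - <<'E'
from workcell import bot
from h import *
a=snap(bot,'wrist','w14'); o=bot.get_obs(); print(o['time'],o['ee_pos'],o['wrist_force'],o['torque'])
g=cv2.GaussianBlur(cv2.cvtColor(a['img'],cv2.COLOR_BGR2GRAY).astype(np.float32),(0,0),1.2)
for r in range(60,390,20):
    d=np.gradient(g[r]); print(r,[(k,int(d[k])) for k in range(160,410) if abs(d[k])>4 and abs(d[k])>=abs(d[k-1]) and abs(d[k])>abs(d[k+1])])
for c in (210,240,340,360): d=np.gradient(g[:,c]); print(c,[(k,int(d[k])) for k in range(2,200) if abs(d[k])>4 and abs(d[k])>=abs(d[k-1]) and abs(d[k])>abs(d[k+1])])
E
```

```text
20.1 [ 0.49476467 -0.0982001   0.09397458] [-0.67006183 -4.36807046  3.05800112] [-0.3635623  -0.06799799 -0.05320304]
60 [(237, -5), (247, -4), (256, 11), (267, -10), (333, 4), (388, -4)]
80 [(164, 9), (172, 5), (179, -4), (183, 4), (189, -5), (235, -4), (335, 4)]
100 [(172, -4)]
120 [(173, -5)]
140 []
160 [(177, -5)]
180 [(178, -4), (392, 4)]
200 [(180, -4)]
220 [(181, -4), (226, -8), (259, 8)]
240 [(183, -12), (214, -12), (271, 11), (387, 21)]
260 [(185, -21), (218, -10), (274, 10), (386, 20)]
280 [(168, -32), (180, 8), (186, 16), (245, -8), (289, 11), (385, -15), (391, -8), (403, 32)]
300 [(168, 8), (184, -6), (188, 23), (260, -7), (302, 13), (383, -23), (387, 7), (403, -8)]
320 [(190, 24), (273, -9), (309, 12), (381, -24)]
340 [(191, 24), (280, -9), (316, 11), (380, -23)]
360 [(195, 24), (288, -10), (322, 11), (376, -24)]
380 [(202, 23), (216, -13), (255, 4), (295, -10), (316, -5), (338, 6), (355, 13), (369, -23)]
210 [(73, -14), (82, -5)]
240 [(63, -13)]
340 [(42, -13), (82, -4)]
360 [(40, -13), (82, -5)]
```

```bash
python3 -c "
from h import *
p,a=plan([.4948,-.0982,.22],73.28,[.4594,.1406,.22],73.2,15)"
```

```text
[[[0.0146,-0.0068,-0.0,0.0001],[0.0146,-0.0068,-0.0,0.0001],[0.0146,-0.0068,-0.0,0.0001],[0.0146,-0.0069,-0.0,0.0001],[0.0146,-0.0069,-0.0,0.0001]]]
[[[0.0145,-0.0068,-0.0,0.0001],[0.0146,-0.0069,-0.0,0.0001],[0.0145,-0.0069,-0.0,0.0001],[0.0146,-0.0068,-0.0,0.0001],[0.0145,-0.0069,-0.0,0.0001]]]
[[[0.0146,-0.0068,-0.0,0.0001],[0.0145,-0.0069,-0.0,0.0001],[0.0145,-0.0069,-0.0,0.0001],[0.0146,-0.0068,-0.0,0.0],[0.0145,-0.0069,-0.0,0.0001]]]
end [0.4593 0.1406 0.22  ] 73.2
```

>>> play_rows --steps '[[[0,0,-0.006,0],[0,0,-0.025,0],[0,0,-0.035,0],[0,0,-0.035,0],[0,0,-0.025,0]]]' --squeeze 40

```text
time: 20.52
ee_pos: [0.4948, -0.0976, 0.2233]
tcp_rot: [179.9, -0.0, 73.3]
wrist_force: [1.1, -0.1, -1.8]
opening: 0.0596
grasp_force: 44.9
```

>>> play_rows --steps '[[[0.0146,-0.0068,0,0],[0.0146,-0.0068,0,0],[0.0146,-0.0068,0,0],[0.0146,-0.0069,0,0],[0.0146,-0.0069,0,0]]]'

```text
time: 20.93
ee_pos: [0.4826, -0.0172, 0.2203]
tcp_rot: [-179.9, 0.0, 73.3]
wrist_force: [0.6, -1.0, -3.8]
opening: 0.0598
grasp_force: 44.9
```

>>> play_rows --steps '[[[0.0146,-0.0068,0,0],[0.0146,-0.0068,0,0],[0.0146,-0.0068,0,0],[0.0146,-0.0069,0,0],[0.0146,-0.0069,0,0]]]'

```text
time: 21.35
ee_pos: [0.4708, 0.0626, 0.2203]
tcp_rot: [-179.9, 0.0, 73.3]
wrist_force: [0.4, -0.3, -3.2]
opening: 0.0594
grasp_force: 44.9
```

>>> play_rows --steps '[[[0.0146,-0.0068,0,0],[0.0146,-0.0068,0,0],[0.0146,-0.0068,0,0],[0.0146,-0.0069,0,0],[0.014,-0.0069,0,0]]]'

```text
time: 21.77
ee_pos: [0.4588, 0.1418, 0.2203]
tcp_rot: [-179.9, 0.0, 73.3]
wrist_force: [-0.2, 0.0, -3.5]
opening: 0.0592
grasp_force: 44.9
```

```bash
python3 - <<'E'
from workcell import bot
from h import *
for i in range(4): bot.camera('side')
a=snap(bot,'wrist','w15'); b=snap(bot,'side','s15'); o=bot.get_obs(); print(o['time'],o['ee_pos'],o['tcp_rot'],o['wrist_force'],o['torque'])
e=lambda c,x0,y0,x1,y1,k:cv2.resize(np.clip(c['img'][y0:y1,x0:x1].astype(float)*1.4,0,255).astype(np.uint8),None,fx=k,fy=k,interpolation=cv2.INTER_CUBIC)
A=e(a,160,0,410,420,1.4286); B=e(b,230,120,420,420,2)[:600]
I=np.zeros((600,800,3),np.uint8); I[:A.shape[0],:A.shape[1]]=A; I[:B.shape[0],400:400+B.shape[1]]=B; cv2.imwrite('pics/w15x.png',I); print(A.shape,B.shape)
E
```

```text
22.0667 [0.45923945 0.14040335 0.22049351] [-1.79972324e+02  2.37721467e-02  7.32881872e+01] [-0.58011959  0.66200369 -3.06412673] [ 0.0282803  -0.03406569  0.02655913]
(600, 357, 3) (600, 380, 3)
```

View pics/w15x.png

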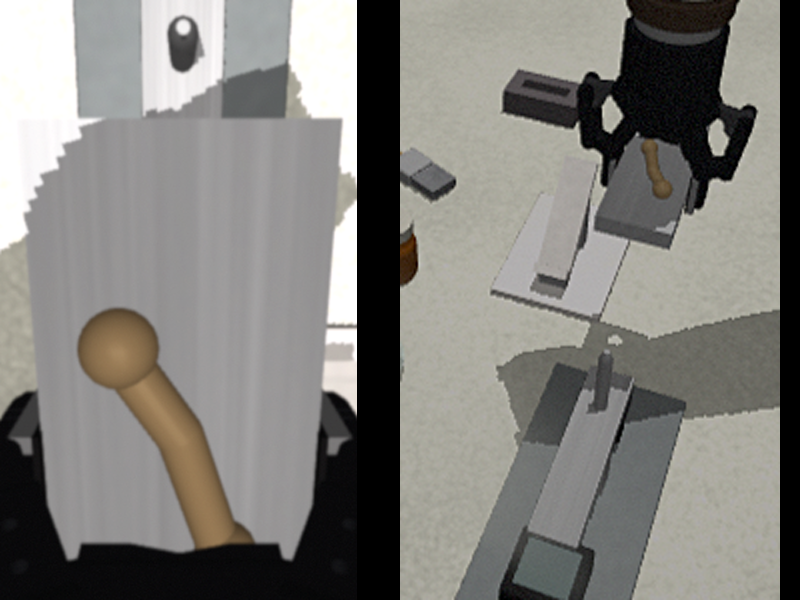

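```bash
python3 - <<'E'
from workcell import bot
from h import *
np.set_printoptions(precision=4,suppress=True)
a=load('w15'); o=bot.get_obs(); g0=cv2.cvtColor(a['img'],cv2.COLOR_BGR2GRAY)
g=cv2.GaussianBlur(g0.astype(np.float32),(0,0),.8)
R_=g0[5:56,275:302]; print(R_[::2,::2])
for r in (3,10,40,60,72,110,180,240,300,330):
    d=np.gradient(g[r]); print(r,[(k,int(d[k])) for k in range(165,420) if abs(d[k])>6 and abs(d[k])>=abs(d[k-1]) and abs(d[k])>abs(d[k+1])])
for uv,z in (((288.8,18.9),.154),((288.5,45.5),.084)): p=onz(a,*uv,z); print('rod',p,rel(p,o))
E
```

```text
[[170 166 166 169 169 171 172 169 168 169 170 167 167 168]
 [170 166 166 169 169 172 172 169 168 169 170 165 167 167]
 [171 167 166 169 169 170 165 165 167 170 169 166 167 168]
 [171 166 167 166 141 124 100 109 131 151 168 166 167 168]
 [171 166 163 127  72  87 113 113  81  82 136 166 167 168]
 [171 165 131  72  85 148 169 166 141  75  79 143 168 168]
 [171 154  77  62 119 172 174 174 167 100  58  99 163 169]
 [171 136  58  65 127 174 174 174 172 107  59  74 156 169]
 [170 109  53  61 103 164 174 174 160  90  58  59 148 169]
 [171  97  52  59  68 118 149 149 110  68  57  53 129 168]
 [170 104  52  57  62  65  67  65  65  61  56  51 113 167]
 [171 114  51  55  59  59  51  52  58  58  53  53  96 156]
 [171 125  49  52  55  57  56  56  54  52  49  56  95 151]
 [172 144  49  47  51  53  53  52  50  49  45  61  95 127]
 [172 148  51  43  46  48  50  49  47  45  43  65  97 119]
 [172 152  61  43  43  44  46  46  45  43  45  74  98 103]
 [173 154  67  43  44  45  45  45  43  41  44  80  97  99]
 [174 163  83  44  45  45  44  45  43  41  47  87 109 121]
 [173 167  94  43  45  44  45  45  45 
[... 445 characters left out ...]
23), (259, 15), (316, -18), (364, 22)]
10 [(211, -23), (259, 14), (286, -6), (316, -18), (363, 24)]
40 [(212, -23), (259, 16), (279, -37), (297, 20), (302, 7), (315, -18), (362, 24)]
60 [(213, -23), (259, 14), (305, -8), (309, -7), (315, -10), (360, 14), (370, 19)]
72 [(214, -23), (260, 14), (288, -10), (315, -9), (360, 17), (371, 18)]
110 [(199, -18), (397, 25)]
180 [(392, 24)]
240 [(214, -14), (271, 13), (387, 18), (407, 10)]
300 [(168, 9), (184, -8), (188, 26), (260, -9), (302, 15), (383, -27), (387, 9), (403, -9), (416, 40)]
330 [(191, 28), (277, -10), (312, 15), (380, -29)]
rod [0.492  0.2471 0.154 ] [111.5722   0.6705 -66.4935]
rod [0.4915 0.2445 0.084 ] [ 108.9555    0.9948 -136.4935]
```

```bash
python3 - <<'E'
from workcell import bot
from h import *
np.set_printoptions(precision=4,suppress=True)
a=load('w15'); o=bot.get_obs(); print('cam',rel(a['xyz'],o))
f=372.8
g=cv2.GaussianBlur(cv2.cvtColor(a['img'],cv2.COLOR_BGR2GRAY).astype(np.float32),(0,0),1.0)
E=[]
for r in range(190,346,6):
    d=np.gradient(g[r]); c=(r-83)/(320-83)
    l0=174+c*16; h0=398.5-c*17
    i=np.argmax(np.abs(d[int(l0)-3:int(l0)+5]))+int(l0)-3; j=np.argmax(np.abs(d[int(h0)-3:int(h0)+5]))+int(h0)-3; E.append((r,i,j,j-i))
E=np.array(E); print(E[::4].tolist())
E=np.vstack([E,[[83,174,398.5,224.5]]*4])
pl=np.polyfit(E[:,0],E[:,3],1); pm=np.polyfit(E[:,0],(E[:,1]+E[:,2])/2,1); print(pl,pm)
P=[]
for r in (83,200,320):
    Z=f*.06/np.polyval(pl,r); s,q=ray(a,np.polyval(pm,r),r); p=rel(s+q*Z,o); P.append(p); print(r,p)
v=P[2]-P[0]; print('slope deg (hole end up +)',np.degrees(np.arctan2(v[2],-v[0]))); u=v/np.linalg.norm(v); print('hole front',P[0]+u*130)
for uv,z in (((288,19),.154),((287.2,41.5),.084)): p=onz(a,*uv,z); print('rod',p,rel(p,o))
E
```

```text
cam [ 69.3445  -0.8017 143.243 ]
[[190, 179, 391, 212], [214, 181, 389, 208], [238, 183, 387, 204], [262, 185, 386, 201], [286, 187, 384, 197], [310, 189, 382, 193], [334, 191, 380, 189]]
[ -0.1434 237.7839] [ -0.0025 286.1123]
83 [74.9517 -0.8002 38.6989]
200 [43.1067 -0.8756 39.4943]
320 [ 4.6613 -0.9666 40.4544]
slope deg (hole end up +) 1.4306371243083176
hole front [-55.0074  -1.1079  41.9446]
rod [0.4916 0.2471 0.154 ] [111.5261   0.2624 -66.4935]
rod [0.4914 0.2472 0.084 ] [ 111.5069    0.0909 -136.4935]
```

>>> play_rows --steps '[[[-0.0146,0.0068,0,0],[-0.0146,0.0068,0,0],[-0.0146,0.0068,0,0],[-0.0146,0.0069,0,0],[-0.0146,0.0069,0,0]]]'

```text
time: 22.48
ee_pos: [0.4711, 0.0596, 0.2207]
tcp_rot: [-180.0, 0.0, 73.2]
wrist_force: [0.1, -0.5, -3.4]
opening: 0.0597
grasp_force: 44.8
```

>>> play_rows --steps '[[[-0.0146,0.0068,0,0],[-0.0146,0.0068,0,0],[-0.0146,0.0068,0,0],[-0.0146,0.0069,0,0],[-0.0146,0.0069,0,0]]]'

```text
time: 22.9
ee_pos: [0.4827, -0.0203, 0.2207]
tcp_rot: [-180.0, 0.0, 73.2]
wrist_force: [1.0, -0.2, -3.6]
opening: 0.0591
grasp_force: 44.8
```

>>> play_rows --steps '[[[-0.0146,0.0068,0,0],[-0.0146,0.0068,0,0],[-0.0146,0.0068,0,0],[-0.0146,0.0069,0,0],[-0.014,0.0069,0,0]]]'

```text
time: 23.32
ee_pos: [0.4945, -0.0995, 0.2207]
tcp_rot: [-180.0, 0.0, 73.2]
wrist_force: [1.5, 0.5, -2.9]
opening: 0.0595
grasp_force: 44.8
```

>>> play_rows --steps '[[[0,0,0.02,0],[0,0,0.025,0],[0,0,0.025,0],[0,0,0.025,0],[0,0,0.015,0]]]' --squeeze 20

```text
time: 23.73
ee_pos: [0.4935, -0.0985, 0.1079]
tcp_rot: [-179.8, 0.0, 73.2]
wrist_force: [-0.5, 0.5, -3.0]
opening: 0.0595
grasp_force: 44.7
```

>>> play_rows --steps '[[[0,0,0.005,0],[0,0,0.005,0],[0,0,0.004,0],[0,0,0.003,0],[0,0,0.003,0]]]'

```text
time: 24.15
ee_pos: [0.4954, -0.0983, 0.0921]
tcp_rot: [179.9, 0.0, 73.3]
wrist_force: [-4.0, -2.9, 6.4]
opening: 0.0597
grasp_force: 45.9
```

>>> play_rows --steps '[[[0,0,0,0],[0,0,-0.003,0],[0,0,-0.012,0],[0,0,-0.02,0],[0,0,-0.02,0]]]'

```text
time: 24.57
ee_pos: [0.4945, -0.0977, 0.1468]
tcp_rot: [-179.9, -0.0, 73.3]
wrist_force: [0.3, 0.1, -2.5]
opening: 0.0592
grasp_force: 44.9
```

```bash
cat > ang.py <<'E'
from workcell import bot
from h import *
import sys
np.set_printoptions(precision=4,suppress=True)
for i in range(3): bot.camera('side')
a=snap(bot,'wrist',sys.argv[1]); o=bot.get_obs(); print(o['time'],o['ee_pos'],o['tcp_rot'],o['wrist_force'])
f=372.8; g=cv2.GaussianBlur(cv2.cvtColor(a['img'],cv2.COLOR_BGR2GRAY).astype(np.float32),(0,0),1.0)
E=[]
for r in range(240,346,6):
    d=np.gradient(g[r]); l0=185+(r-260)*.0667; h0=386-(r-260)*.075
    i=np.argmax(np.abs(d[int(l0)-4:int(l0)+6]))+int(l0)-4; j=np.argmax(np.abs(d[int(h0)-4:int(h0)+6]))+int(h0)-4; E.append((r,i,j,j-i))
E=np.array(E,float); print(E[::5].tolist())
d=np.gradient(g[:,[200,240,330,370]],axis=0); ft=[65+np.argmax(np.abs(d[65:100,k])) for k in range(4)]; print('foot rows',ft,[float(d[ft[k],k].round()) for k in range(4)])
fr=float(np.median(ft)); c=np.gradient(g[int(fr)+6]); lr=[160+np.argmax(np.abs(c[160:190])),385+np.argmax(np.abs(c[385:415]))]; print('foot cols',lr)
E=np.vstack([E]+([[[int(fr)+6,lr[0],lr[1],lr[1]-lr[0]]]*4] if abs(lr[1]-lr[0]-224)<8 else []))
pl=np.polyfit(E[:,0],E[:,3],1); pm=np.polyfit(E[:,0],(E[:,1]+E[:,2])/2,1); print(pl,pm)
P=[]
for r in (fr,200,320):
    Z=f*.06/np.polyval(pl,r); s,q=ray(a,np.polyval(pm,r),r); P.append(rel(s+q*Z,o)); print(r,P[-1])
v=P[2]-P[0]; print('hole end up deg',np.degrees(np.arctan2(v[2],-v[0]))); print('hole front',P[0]+v/np.linalg.norm(v)*130)
E
python3 ang.py w16
```

```text
24.7667 [ 0.4952 -0.0978  0.146 ] [179.9421  -0.0125  73.3089] [-0.2903 -0.8804 -3.5213]
[[240.0, 182.0, 388.0, 206.0], [270.0, 185.0, 386.0, 201.0], [300.0, 187.0, 383.0, 196.0], [330.0, 191.0, 380.0, 189.0]]
foot rows [np.int64(82), np.int64(72), np.int64(84), np.int64(84)] [-17.0, -15.0, -7.0, -2.0]
foot cols [np.int64(168), np.int64(409)]
[ -0.1885 251.8566] [  0.0031 284.488 ]
83.0 [74.2011 -0.1192 44.9998]
200 [43.2208 -0.0763 43.638 ]
320 [ 4.0345 -0.022  41.9155]
hole end up deg -2.516863866108336
hole front [-55.6733   0.0607  39.291 ]
```

>>> play_rows --steps '[[[0.0146,-0.0068,-0.015,0],[0.0146,-0.0068,-0.015,0],[0.0146,-0.0068,-0.015,0],[0.0146,-0.0069,-0.015,0],[0.0146,-0.0069,-0.0145,0]]]'

```text
time: 25.18
ee_pos: [0.4824, -0.0174, 0.2195]
tcp_rot: [-179.9, 0.0, 73.3]
wrist_force: [0.9, 0.4, -2.1]
opening: 0.0593
grasp_force: 44.9
```

>>> play_rows --steps '[[[0.0146,-0.0068,0,0],[0.0146,-0.0068,0,0],[0.0146,-0.0068,0,0],[0.0146,-0.0069,0,0],[0.0146,-0.0069,0,0]]]'

```text
time: 25.6
ee_pos: [0.4706, 0.0624, 0.2188]
tcp_rot: [-179.9, 0.0, 73.3]
wrist_force: [0.9, -0.2, -3.7]
opening: 0.0595
grasp_force: 45.1
```

>>> play_rows --steps '[[[0.0146,-0.0068,0,0],[0.0146,-0.0068,0,0],[0.0146,-0.0068,0,0],[0.0146,-0.0069,0,0],[0.014,-0.0069,0,0]]]'

```text
time: 26.02
ee_pos: [0.4587, 0.1416, 0.2188]
tcp_rot: [-179.9, 0.1, 73.3]
wrist_force: [-0.1, 0.5, -3.7]
opening: 0.0592
grasp_force: 45.1
```

```bash
python3 ang.py w17; python3 - <<'E'
from h import *
a=load('w17'); g=cv2.GaussianBlur(cv2.cvtColor(a['img'],cv2.COLOR_BGR2GRAY).astype(np.float32),(0,0),1.0)
for r in range(84,240,12):
    d=np.gradient(g[r]); print(r,[(k,int(d[k])) for k in range(165,410) if abs(d[k])>5 and abs(d[k])>=abs(d[k-1]) and abs(d[k])>abs(d[k+1])])
m=(cv2.cvtColor(a['img'],cv2.COLOR_BGR2GRAY)[2:60,275:302]); print(m[0:52:3,::2])
E
```

```text
26.2167 [0.4589 0.1408 0.2191] [-179.9235    0.0652   73.3604] [-0.2838  0.5641 -4.1477]
[[240.0, 182.0, 388.0, 206.0], [270.0, 185.0, 386.0, 201.0], [300.0, 187.0, 383.0, 196.0], [330.0, 191.0, 380.0, 189.0]]
foot rows [np.int64(84), np.int64(84), np.int64(84), np.int64(66)] [-1.0, -3.0, 11.0, -11.0]
foot cols [np.int64(168), np.int64(402)]
[ -0.1911 252.6629] [  0.0044 284.0848]
84.0 [74.4494 -1.0528 43.3683]
200 [43.7547 -0.9595 41.9528]
320 [ 4.5244 -0.8404 40.1437]
hole end up deg -2.640324358331354
hole front [-55.412   -0.6584  37.3797]
84 [(214, -11), (230, -5), (360, 5), (379, 8), (402, 12)]
96 [(216, -19), (401, 22)]
108 [(204, -20), (400, 22)]
120 [(193, -19), (399, 20), (407, 7)]
132 [(183, -9), (187, -9)]
144 [(179, -19), (406, 14)]
156 [(175, -21), (397, 18)]
168 [(173, -15), (395, 22)]
180 [(394, 22)]
192 [(393, 22)]
204 [(392, 21)]
216 [(391, 21)]
228 [(181, -5), (221, -11), (263, 12)]
[[171 168 165 169 169 171 172 171 169 168 170 167 166 168]
 [172 169 165 169 168 170 173 172 169 169 170 167 166 168]
 [172 168 165 169 169 172 174 171 168 170 170 167 166 168]
 [172 16
[... 177 characters left out ...]
5  71  58  82 157 175 176 175 146  68  55 103 168]
 [174 149  56  56  61  89 136 154 137  84  61  53  79 159]
 [173 152  61  54  58  61  56  47  54  62  57  51  68 141]
 [174 157  70  49  54  56  57  56  54  54  52  49  76 120]
 [173 167  86  43  47  51  52  52  49  48  46  47  86 101]
 [173 171 102  43  43  43  47  47  45  44  44  56  93  98]
 [174 170 116  46  44  46  45  45  45  41  42  65  96  99]
 [175 172 138  50  44  45  45  45  45  43  42  79 134 164]
 [174 172 154  70  44  44  45  44  44  43  55 115 151 171]
 [173 171 168 138  69  44  43  44  43  65 137 171 171 172]
 [173 172 168 171 159 133 109 104 131 162 173 172 172 172]
 [174 172 169 172 171 173 176 176 172 172 173 173 172 172]]
```

>>> play_rows --steps '[[[0.016,0.0001,0,0],[0.0168,0.0001,0,0],[0.0168,0.0001,0,0],[0.0168,0.0001,0,0],[0.0168,0.0002,0,0]]]'

```text
time: 26.63
ee_pos: [0.4842, 0.2201, 0.2196]
tcp_rot: [-180.0, 0.0, 73.2]
wrist_force: [0.9, 0.2, -2.5]
opening: 0.0597
grasp_force: 45.0
```

>>> play_rows --steps '[[[0.0168,0.0001,0,0],[0.0168,0.0001,0,0],[0.0168,0.0001,0,0],[0.0166,0.0002,0,0],[0.016,0.0002,0,0]]]'

```text
time: 27.05
ee_pos: [0.5088, 0.2995, 0.2194]
tcp_rot: [-180.0, 0.1, 73.2]
wrist_force: [1.6, -0.2, -3.1]
opening: 0.0595
grasp_force: 45.0
```

>>> play_rows --steps '[[[0,0,0.015,0],[0,0,0.02,0],[0,0,0.02,0],[0,0,0.015,0],[0,0,0.008,0]]]'

```text
time: 27.47
ee_pos: [0.5078, 0.2983, 0.1392]
tcp_rot: [-179.9, 0.2, 73.2]
wrist_force: [0.0, -1.4, -3.2]
opening: 0.0595
grasp_force: 44.9
```

```bash
python3 - <<'E'
from workcell import bot
from h import *
np.set_printoptions(precision=4,suppress=True)
for i in range(3): b=snap(bot,'side','s18')
o=bot.get_obs(); print(o['time'],o['ee_pos'],o['tcp_rot'],o['wrist_force'])
print('target rel',rel([.5081,.2994,o['ee_pos'][2]],o))
P=[]
for i in range(5): bot.camera('top'); P.append(bot.get_obs()['ee_pos'])
print(np.array(P).mean(0), P)
E
```

```text
27.6167 [0.5083 0.2989 0.1419] [-179.9593    0.0497   73.2591] [-0.1944  0.1129 -2.7286]
target rel [ 0.3989 -0.3254  0.    ]
[0.5088 0.2996 0.1433] [array([0.5087, 0.2993, 0.1429]), array([0.5088, 0.2995, 0.1433]), array([0.5089, 0.2997, 0.1435]), array([0.5089, 0.2997, 0.1435]), array([0.5088, 0.2998, 0.1433])]
```

>>> play_rows --steps '[[[-0.0004,-0.0003,0.003,0],[0,0,0.003,0],[0,0,0.003,0],[0,0,0.003,0],[0,0,0.003,0]]]'

```text
time: 28.28
ee_pos: [0.5078, 0.2993, 0.1267]
tcp_rot: [-180.0, 0.0, 73.3]
wrist_force: [-1.7, -0.7, -2.8]
opening: 0.0595
grasp_force: 45.0
```

>>> play_rows --steps '[[[0,0,0.002,0],[0,0,0.002,0],[0,0,0.002,0],[0,0,0.002,0],[0,0,0.002,0]]]'

```text
time: 28.7
ee_pos: [0.5079, 0.2993, 0.117]
tcp_rot: [180.0, -0.0, 73.3]
wrist_force: [-0.0, 1.0, -3.4]
opening: 0.0596
grasp_force: 45.0
```

```bash
python3 - <<'E'
from workcell import bot
from h import *
np.set_printoptions(precision=4,suppress=True)
for i in range(4):
    snap(bot,'side','s19'); o=bot.get_obs(); print(o['time'],o['ee_pos'],o['tcp_rot'],o['wrist_force'],o['torque'])
E
```

```text
28.75 [0.5078 0.2992 0.1166] [-179.9828    0.0218   73.2969] [-0.4648 -0.2593 -3.2144] [ 0.0136  0.0373 -0.0091]
28.8 [0.5078 0.2992 0.1168] [-179.9812    0.0201   73.2949] [ 0.3843  0.153  -3.2645] [-0.0012 -0.0091  0.0041]
28.85 [0.5078 0.2993 0.117 ] [-179.9892    0.0116   73.2981] [ 0.5919 -0.1877 -3.0256] [0.0057 0.0181 0.0471]
28.9 [0.5079 0.2993 0.1172] [-179.9996    0.0009   73.2976] [-0.7455  0.1916 -3.2438] [-0.05    0.0434  0.0164]
```

>>> play_rows --steps '[[[0,0,0.004,0],[0,0,0.004,0],[0,0,0.004,0],[0,0,0.004,0],[0,0,0.004,0]]]'

```text
time: 29.32
ee_pos: [0.5078, 0.2993, 0.0965]
tcp_rot: [-180.0, 0.0, 73.3]
wrist_force: [0.1, -0.6, -2.5]
opening: 0.059
grasp_force: 45.0
```

>>> play_rows --steps '[[[0,0,0.004,0],[0,0,0.004,0],[0,0,0.004,0],[0,0,0.004,0],[0,0,0.003,0]]]'

```text
time: 29.73
ee_pos: [0.5078, 0.2992, 0.0776]
tcp_rot: [-180.0, 0.0, 73.3]
wrist_force: [0.8, 0.3, -2.1]
opening: 0.0596
grasp_force: 45.0
```

```bash
python3 - <<'E'
from workcell import bot
from h import *
np.set_printoptions(precision=4,suppress=True)
for i in range(3):
    b=snap(bot,'side','s20'); o=bot.get_obs(); print(o['time'],o['ee_pos'],o['wrist_force'],o['torque'])
# change in the dock/tray area against the first view
for n in ('s15','s20'):
    d=np.abs(load(n)['img'].astype(int)-load('side0')['img']).sum(2)[370:420,270:345]; print(n,(d>40).sum())
E
```

```text
29.7833 [0.5076 0.2991 0.0771] [ 0.8117  0.1586 -4.3849] [ 0.1273 -0.0658 -0.0526]
29.8333 [0.5077 0.2992 0.0775] [ 0.226  -0.1663 -2.0772] [0.0529 0.0008 0.0042]
29.8833 [0.5078 0.2993 0.0779] [-0.3615  0.886  -3.4877] [ 0.052  -0.0179  0.0124]
s15 221
s20 1827
```

>>> play_rows --steps '[[[0,0,0.002,0],[0,0,0.002,0],[0,0,0.002,0],[0,0,0.002,0],[0,0,0.002,0]]]'

```text
time: 30.3
ee_pos: [0.5079, 0.2993, 0.068]
tcp_rot: [180.0, 0.0, 73.3]
wrist_force: [-0.4, -0.4, -3.9]
opening: 0.0595
grasp_force: 45.0
```

>>> play_rows --steps '[[[0,0,0.001,0],[0,0,0.001,0],[0,0,0.001,0],[0,0,0.001,0],[0,0,0,0]]]'

```text
time: 30.72
ee_pos: [0.5078, 0.2993, 0.064]
tcp_rot: [-180.0, 0.0, 73.3]
wrist_force: [-0.2, -0.1, -2.7]
opening: 0.0594
grasp_force: 45.0
```

```bash
python3 - <<'E'
from workcell import bot
from h import *
np.set_printoptions(precision=4,suppress=True)
for i in range(4):
    b=snap(bot,'side','s21'); o=bot.get_obs(); print(o['time'],o['ee_pos'],o['wrist_force'],o['torque'])
E
```

```text
30.7667 [0.5079 0.2993 0.0641] [-0.3691  0.1655 -3.317 ] [ 0.0648  0.0679 -0.0175]
30.8167 [0.5079 0.2993 0.0642] [ 0.427  -0.1883 -3.016 ] [-0.0183  0.035  -0.0405]
30.8667 [0.5079 0.2993 0.0643] [ 0.1252 -0.0743 -3.2341] [ 0.0084 -0.0078 -0.0018]
30.9167 [0.5079 0.2993 0.0643] [-0.3362  0.8577 -3.5425] [ 0.0253  0.033  -0.0107]
```

Not yet in contact; 0.5 mm rows now.

>>> play_rows --steps '[[[0,0,0.0005,0],[0,0,0.0005,0],[0,0,0.0005,0],[0,0,0.0005,0],[0,0,0,0]]]'

```text
time: 31.33
ee_pos: [0.508, 0.2994, 0.0623]
tcp_rot: [180.0, -0.0, 73.3]
wrist_force: [-0.6, 1.3, -0.8]
opening: 0.0594
grasp_force: 45.1
```

```bash
python3 - <<'E'
from workcell import bot
import numpy as np
np.set_printoptions(precision=4,suppress=True)
F=[]
for i in range(5):
    bot.camera('top'); o=bot.get_obs(); F.append(np.r_[o['ee_pos'],o['wrist_force'],o['torque']])
print(np.mean(F,0))
E
```

```text
[ 0.508   0.2993  0.0623  0.0589  0.3551 -1.0827 -0.0924  0.093  -0.0291]
```

>>> play_rows --steps '[[[0,0,0.0005,0],[0,0,0.0005,0],[0,0,0,0],[0,0,0,0],[0,0,0,0]]]'

```text
time: 32.0
ee_pos: [0.508, 0.2994, 0.0615]
tcp_rot: [180.0, -0.0, 73.3]
wrist_force: [-0.6, 2.0, 4.2]
opening: 0.0594
grasp_force: 45.5
```

```bash
python3 - <<'E'
from workcell import bot
import numpy as np
np.set_printoptions(precision=4,suppress=True)
F=[]
for i in range(5):
    bot.camera('top'); o=bot.get_obs(); F.append(np.r_[o['ee_pos'],o['wrist_force'],o['torque']])
print(np.mean(F,0))
E
```

```text
[ 0.508   0.2994  0.0614 -1.4679  1.6436  3.8143 -0.1956  0.3577 -0.1077]
```

>>> play_rows --steps '[[[0,0,0.0004,0],[0,0,0.0004,0],[0,0,0,0],[0,0,0,0],[0,0,0,0]]]'

```text
time: 32.67
ee_pos: [0.508, 0.2995, 0.0605]
tcp_rot: [180.0, -0.0, 73.3]
wrist_force: [0.2, 3.4, 4.0]
opening: 0.0596
grasp_force: 45.7
```

```bash
python3 - <<'E'
from workcell import bot
import numpy as np
np.set_printoptions(precision=4,suppress=True)
F=[]
for i in range(4):
    bot.camera('top'); o=bot.get_obs(); F.append(np.r_[o['ee_pos'],o['wrist_force'],o['torque']])
print(np.mean(F,0))
E
```

```text
[ 0.5081  0.2995  0.0605  0.2116  3.3402  3.6337  0.1177  0.0728 -0.002 ]
```

>>> play_rows --steps '[[[0,0,0,0],[0,0,0,0],[0,0,0,0],[0,0,0,0],[0,0,0,0]]]' --gripper 0.0854

```text
time: 33.28
ee_pos: [0.5078, 0.2991, 0.0601]
tcp_rot: [-180.0, 0.0, 73.3]
wrist_force: [0.3, 0.6, -0.3]
opening: 0.0853
grasp_force: 0.0
```

>>> play_rows --steps '[[[0,0,0,0],[0,0,0,0],[0,0,0,0],[0,0,0,0],[0,0,0,0]]]'

```text
time: 33.7
ee_pos: [0.5079, 0.2993, 0.0604]
tcp_rot: [180.0, 0.0, 73.3]
wrist_force: [0.4, -0.3, -0.2]
opening: 0.0855
grasp_force: 0.0
```

>>> play_rows --steps '[[[0,0,-0.004,0],[0,0,-0.01,0],[0,0,-0.02,0],[0,0,-0.03,0],[0,0,-0.03,0]]]'

```text
time: 34.12
ee_pos: [0.5075, 0.2991, 0.1558]
tcp_rot: [-180.0, 0.0, 73.3]
wrist_force: [0.5, 0.2, 0.1]
opening: 0.0855
grasp_force: 0.0
```

>>> play_rows --steps '[[[0,0,-0.03,0],[0,0,-0.03,0],[0,0,-0.03,0],[0,0,-0.03,0],[0,0,-0.02,0]]]'

```text
time: 34.53
ee_pos: [0.5078, 0.2992, 0.2987]
tcp_rot: [179.9, -0.2, 73.3]
wrist_force: [0.8, 0.9, 1.0]
opening: 0.0853
grasp_force: 0.0
```

>>> play_rows --steps '[[[-0.03,0,0,0],[-0.03,0,0,0],[-0.03,0,0,0],[-0.02,0,0,0],[-0.01,0,0,0]]]'

```text
time: 34.95
ee_pos: [0.4727, 0.1824, 0.2961]
tcp_rot: [179.9, -0.1, 73.2]
wrist_force: [0.8, 0.9, 0.1]
opening: 0.0852
grasp_force: 0.0
```

```bash
python3 - <<'E'
from workcell import bot
from h import *
np.set_printoptions(precision=4,suppress=True)
for i in range(3): bot.camera('top')
a=snap(bot,'wrist','w22'); b=snap(bot,'side','s22'); t=snap(bot,'top','t22'); o=bot.get_obs(); print(o['time'],o['ee_pos'],o['wrist_force'],a['xyz'])
# bystanders: compare with the first views
for n,m in (('side0','s22'),):
    A=load(n)['img'].astype(int);B=load(m)['img'].astype(int)
    for k,(x0,y0,x1,y1) in dict(dish=(184,280,235,325),jar=(212,222,242,265),brush=(208,182,260,220)).items():
        # register by colour edges: phase correlation
        p=cv2.phaseCorrelate(A[y0:y1,x0:x1].mean(2).astype(np.float32),B[y0:y1,x0:x1].mean(2).astype(np.float32)); print(k,p)
# rod and plate in wrist / top view
g=cv2.GaussianBlur(cv2.cvtColor(a['img'],cv2.COLOR_BGR2GRAY).astype(np.float32),(0,0),1.0)
for z,pt in ((.092,(.4992+.289*.03,.2685+.957*.03)),): print('com px wrist',proj(a,[*pt,.09]),'top',proj(t,[*pt,.09]))
for r in range(0,260,20):
    d=np.gradient(g[r]); print(r,[(k,int(d[k])) for k in range(150,420) if abs(d[k])>9 and abs(d[k])>=abs(d[k-1]) and abs(d[k])>abs(d[k+1])])
E
```

```text
35.25 [0.4737 0.1852 0.2942] [ 0.401   0.1874 -0.2487] [0.4927 0.2501 0.4388]
dish ((0.00910977560377546, 0.5870964513653156), 0.987915523356371)
jar ((0.0005388069019112152, 0.546511636380643), 0.9693853710315845)
brush ((-0.011147521574713437, 0.020948047912902723), 0.981048165206556)
com px wrist [286.1036  46.1311] top [132.058  257.0614]
0 [(221, -18), (250, 11), (263, -19), (282, 10), (320, -10), (348, 17)]
20 [(222, -18), (250, 11), (279, -15), (293, 13), (320, -11), (347, 17)]
40 [(223, -17), (250, 12), (285, -15), (299, 14), (320, -12), (347, 17)]
60 [(224, -18), (250, 13), (292, -11), (301, 14), (310, -9), (345, 10), (354, 12)]
80 [(225, -18), (250, 14), (277, -27), (281, 11), (292, 13), (345, 12), (364, 12)]
100 [(226, -18), (250, 14), (270, -14), (277, -13), (294, 11), (344, 12), (378, 10)]
120 [(226, -18), (250, 15), (343, 13), (396, 12)]
140 [(227, -18), (342, 12), (385, 13)]
160 [(204, -9), (228, -13), (341, 11), (363, 10)]
180 [(176, -11), (229, -13), (340, 17)]
200 [(151, -12), (296, 10)]
220 [(272, 10)]
240 [(252, 11)]
```

```bash
python3 -c "
from workcell import bot
print(bot.job_done())"
```

```text
the job is handed in; nothing more can be done
None
```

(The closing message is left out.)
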